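# Bring the pan of rough stones onto the mat and stir the two kinds together

### The job

Hook behind the far side of the steel pan and drag it along the bench, without lifting or tipping it, until it stands wholly on the round cork mat. Then take the wooden stirrer from its block and stir the stones in the pan, foot down among them, at least two wide turns right round and until the long crystals and the round pebbles are mixed: some of each kind on both sides of the line that runs from the pan's tab through its centre. Stand the stirrer upright on its block again, with the pan still on the mat, every stone in the pan, no finger ever touching the stones, and the jar, pliers and small dish left alone.

Things in the scene. Friction and masses are not known exactly. Their poses are not given: they have to be found in the camera images.
- pad: Flat round cork mat, 200 mm across and 1 mm thick, lying on the bench in front of the robot, nearer than the pan; things slide onto it without a step. Origin: its centre, on the bench.
- pan: Loose open round steel pan, 0.44-0.72 kg, sliding on the bench. Base 124 mm across, wall 4 mm thick sloping out to a rim 194 mm across, 50 mm high; flat floor 4 mm thick. A flat tab (34 mm wide) sticks out 22 mm from the rim on the side toward the robot. Origin: centre of the underside; z up; tab along -x; +y is left, looking from the tab across the pan. Middle line: from tab through centre.
- block: Fixed round wooden block, 116 mm across and 30 mm high, on the left or the right of the mat; the stirrer stands on it at the start. Origin: centre of its underside.
- stirrer: Loose wooden pestle standing upright on the block, 160 mm tall, about 0.1 kg. Foot: flat-ended cylinder 36 mm across, 28 mm high, narrowing to a round shaft 22 mm across from 48 to 140 mm above the foot; a knob 26 mm across is the top 20 mm. Origin: centre of the underside of its foot; z runs up the shaft.
- jar: Bystander: glass jar with a steel lid, 68 mm across and 110 mm high, on the side of the mat opposite the block. Origin: centre of its underside. Leave it alone.
- pliers: Bystander: pliers with blue handles, 160 mm long and 12 mm high, lying at the far left. Origin: on the bench between the jaws and the handle ends. Leave them alone.
- dish: Bystander: small steel bowl 90 mm across and 30 mm high, at the far right. Origin: centre of its underside. Leave it alone.
- crystal0: Loose dark red stone in the pan, one of three long crystals (four-sided, 33 mm long along its x, 18 mm wide, 16 mm thick, 25 g). Origin: its centre. All three crystals start on the left side (+y of the pan) of the pan's middle line.
- crystal1: Loose dark red stone in the pan, one of three long crystals (four-sided, 33 mm long along its x, 18 mm wide, 16 mm thick, 25 g). Origin: its centre. All three crystals start on the left side (+y of the pan) of the pan's middle line.
- crystal2: Loose dark red stone in the pan, one of three long crystals (four-sided, 33 mm long along its x, 18 mm wide, 16 mm thick, 25 g). Origin: its centre. All three crystals start on the left side (+y of the pan) of the pan's middle line.
- pebble0: Loose dark red stone in the pan, one of three round pebbles (25 mm across, 16 mm thick, 22 g). Origin: its centre. All three pebbles start on the right side (-y of the pan) of the pan's middle line.
- pebble1: Loose dark red stone in the pan, one of three round pebbles (25 mm across, 16 mm thick, 22 g). Origin: its centre. All three pebbles start on the right side (-y of the pan) of the pan's middle line.
- pebble2: Loose dark red stone in the pan, one of three round pebbles (25 mm across, 16 mm thick, 22 g). Origin: its centre. All three pebbles start on the right side (-y of the pan) of the pan's middle line.

How it is judged (in metres and radians):
On the way, in this order (a step that is already met when the one before it is completed fails the run):
1. the pan stands on the cork mat (centre within 35 mm of the mat's centre) (horizontal distance between pan and pad below 0.035 m and linear speed of pan below 0.02 m/s), for 0.2 s.
2. the stirrer is lifted more than 40 mm off the block (z of stirrer in the frame of block above 0.04 m), for 0.1 s.
3. stirring: the stirrer's foot is down in the pan (under 30 mm above the pan's underside), more than 15 mm to the left (pan +y) of its middle line (horizontal distance between stirrer and pan below 0.068 m and z of stirrer in the frame of pan below 0.03 m and y of stirrer in the frame of pan above 0.015 m).
4. stirring: the foot passes, still down, more than 15 mm to the right of the line (horizontal distance between stirrer and pan below 0.068 m and z of stirrer in the frame of pan below 0.03 m and y of stirrer in the frame of pan below -0.015 m).
5. stirring: the foot comes round to the left again, still down (all of step 3).
At the end, for the whole second after the job is handed in: Pan flat, centre within 35 mm of the mat centre; all six stones at rest in it, with at least one crystal centre and one pebble centre on each side of its middle line (pan y above and below 0); stirrer upright (within 0.1 rad) on the block, axis within 38 mm of its centre (horizontal distance between pan and pad below 0.035 m and height (world z) of pan below 0.006 m and angle between pan's own z axis and vertical below 0.06 rad and linear speed of pan below 0.01 m/s and horizontal distance between stirrer and block below 0.038 m and angle between stirrer's own z axis and vertical below 0.1 rad and z of stirrer in the frame of block between 0.024 and 0.036 m and linear speed of stirrer below 0.02 m/s and y of any of crystal0, crystal1, crystal2 in the frame of pan above 0 m and y of any of crystal0, crystal1, crystal2 in the frame of pan below 0 m and y of any of pebble0, pebble1, pebble2 in the frame of pan above 0 m and y of any of pebble0, pebble1, pebble2 in the frame of pan below 0 m and horizontal distance between each of crystal0, crystal1, crystal2, pebble0, pebble1, pebble2 and pan below 0.088 m and z of each of crystal0, crystal1, crystal2, pebble0, pebble1, pebble2 in the frame of pan below 0.05 m and linear speed of each of crystal0, crystal1, crystal2, pebble0, pebble1, pebble2 below 0.03 m/s); the robot touches nothing.
It fails at once if a stone leaves the pan (horizontal distance between any of crystal0, crystal1, crystal2, pebble0, pebble1, pebble2 and pan above 0.1 m).
It fails at once if the fingers touch a stone (contact force between the fingers and crystal0 above 0.5 N or contact force between the fingers and crystal1 above 0.5 N or contact force between the fingers and crystal2 above 0.5 N or contact force between the fingers and pebble0 above 0.5 N or contact force between the fingers and pebble1 above 0.5 N or contact force between the fingers and pebble2 above 0.5 N).
It fails at once if the pan is lifted more than 12 mm or tipped more than 0.15 rad (height (world z) of pan above 0.012 m or angle between pan's own z axis and vertical above 0.15 rad).
It fails at once if the jar, the pliers or the dish is moved more than 25 mm (distance of any of jar, pliers, dish from where it was at the start of the episode above 0.025 m).
It also fails if it takes over 72 s, if anything falls off the work surface, if the arm or the gripper's body presses on something with over 40 N, if the wrist force passes 120 N, or if a joint passes its speed limit or range.

### The arm

A 6-joint arm with a two-finger parallel gripper is mounted at the origin on the work surface. World frame = base frame: x ahead of the robot, y to its left, z up, the work surface at z = 0. Lengths are in mm, angles in rad, forces in N, time in s.
With the tool pointing down it reaches from about 300 to 775 mm from the base axis. Payload 14.6 kg.
Tool frame: the origin (TCP) lies between the finger pads; the fingertips stand 8 mm ahead of it and the grasp point (between the pads) lies 11 mm behind it; x points along the fingers, y is the direction in which the jaws open and shut, and the axes are right-handed (so a half turn about x gives the same grasp; the last joint's range is limited). The gripper opens to 94 mm and grips with 3 to 60 N. Pads are 16 mm wide; open, the fingers measure 119 mm over their backs; the gripper's body (75 mm by 177 mm) begins 78 mm behind the grasp point.
Start: joints at [1.12, 0.3, 1.521, -0, 1.321, -0.067], TCP at [205.942, 509.978, 213.446] pointing down, gripper open.
Joint ranges: [-3.03, 3.03], [-0.79, 2.21], [0.23, 2.52], [-1.04, 4.18], [0, 3.07], [-2.55, 2.55]. Speed limits (rad/s): [2.22, 2.22, 2.57, 3.14, 3.14, 3.14].

### API

Orientations are given as [roll, pitch, yaw] about the fixed x, y, z axes, in that order (R = Rz(yaw) Ry(pitch) Rx(roll)).
In Python, from cell import telemetry, camera, calibration, order gives the robot as it stands.
- The arm moves only by the shell command python3 -m handwheel 'ROWS' [FORCE]. ROWS is JSON, a list of rows, each a list of 7 numbers: the turn, a rotation vector about the tool's x, y, z as a fraction of full scale, then the shift along the tool's x, y, z as a fraction of full scale, then the opening, from 0 (shut) to 1 (fully open). A call has 1 to 12 rows; each row is the pose to reach, as a shift and turn from the pose measured when the call began, along the tool's axes at that moment, turning the shorter way round; what a row does not reach only later rows make up. Full scale, the value 1, is 300 mm for a shift and pi rad for a turn. A row lasts 1/8 s, in which the tool goes at most 62.5 mm and 10.7 degrees, less where a joint would pass 70% of its speed; a pose out of reach is approached as far as the arm can. A call with a number of a shift or a turn outside -1 to 1 is refused whole. A call with a gripper value outside its range is refused whole. The fingers move at their own pace and stop on an object; FORCE is the grip in N (left out, the last holds). Time passes only in rows, so rows that repeat a pose let the fingers close. It gives the time, the measured TCP pose, the force and the opening at its end, in the units of the state.
- telemetry.read_state(): the state, without advancing time (a new reading comes with each control period).
- camera(name): name is "scene" or "top" or "wrist"; returns the picture (480x640x3 uint8, red, green, blue); there is no depth.
- calibration(name): a dict with "fov_y" (degrees; the focal length in pixels is half the picture's height over the tangent of half this angle, whatever the lens; pixels are square), "cx", "cy" (the principal point, pixels), "position" and "attitude" of the camera in the world. Camera axes: x right, y down, z forward; pixel columns grow to the right and rows downward; lengths in mm; the calibration is good to about 2 mm. A picture is of the moment at which its call begins: read the wrist's pose just before it. calibration takes no time and is no camera call; for the wrist camera it gives the pose at the moment of the call.
- order.sign_off(): hands the job in, once; it reports no verdict.
The state is a dict: "clock": time; "joints": joint angles; "qd": joint speeds; "effort": joint torques, N m; "eef_pos": TCP position; "eef_rot": TCP orientation; "wrist_force": force on the tool from outside, world axes, zero at the start; "moment": the same for the moment, N m; "finger_gap": finger opening in mm.
Only numpy, scipy, OpenCV 4.12 (cv2) and the standard library are available. Lean on these libraries where they do the work, as an engineer would, in place of code of your own. Each camera call takes 0.05 s, during which the arm holds its last target.

## Working session

There is one attempt and no reset: what is moved stays moved. The work goes in short steps, Python scripts to look and compute and a shell command to move; the robot and the scene stay as the last step left them, time stands still between calls to the robot, and variables do not carry over. Pictures are saved under pics/ and viewed, and the job is handed in when it is done.

```bash
mkdir -p pics; ls; python3 - <<'E'
from cell import telemetry, camera, calibration
import cv2
print(telemetry.read_state())
for n in ["scene","top","wrist"]:
    print(n,calibration(n))
for n in ["scene","top"]:
    cv2.imwrite(f"pics/{n}0.png",camera(n)[:,:,::-1])
E
```

```text
pics
{'clock': 0.0, 'joints': array([ 1.12035841e+00,  3.00481190e-01,  1.52161667e+00, -4.13746577e-07,
        1.32072261e+00, -6.66189102e-02]), 'qd': array([ 1.19043589e-03,  7.49748059e-04, -2.01148558e-03, -1.18511125e-03,
        2.10282768e-03,  2.08958400e-05]), 'effort': array([ 2.31990671e-03, -5.31812668e+01, -3.52729547e+01,  7.09124445e-02,
        2.44874088e-02, -1.19656715e-04]), 'eef_pos': array([205.84802275, 509.72991577, 212.86574558]), 'eef_rot': array([-1.63708885,  1.5695685 , -2.02090775]), 'wrist_force': array([ 0.09206576,  0.52225862, -0.22791206]), 'moment': array([-0.01303818, -0.022238  ,  0.00781519]), 'finger_gap': 93.79394096749293}
scene {'fov_y': 50.63832240477895, 'cx': 319.0704294818157, 'cy': 235.70971019577374, 'position': array([1016.38734732,  172.82919691,  876.90609424]), 'attitude': array([-2.61994786,  0.00854384,  1.90055079])}
top {'fov_y': 50.31216601239661, 'cx': 312.23578517382964, 'cy': 238.40360094584076, 'position': array([ 407.02809222,    8.59015787, 1265.43681686]), 'attitude': array([-3.03516081e+00,  1.90066046e-03, -1.55585342e+00])}
wrist {'fov_y': 62.03782504725519, 'cx': 318.0866648537941, 'cy': 237.5713896530011, 'position': array([135.01704607, 538.14592336, 385.48663849]), 'attitude': array([2.87687721e+00, 1.24296939e-03, 1.18755273e+00])}
```

View pics/top0.png

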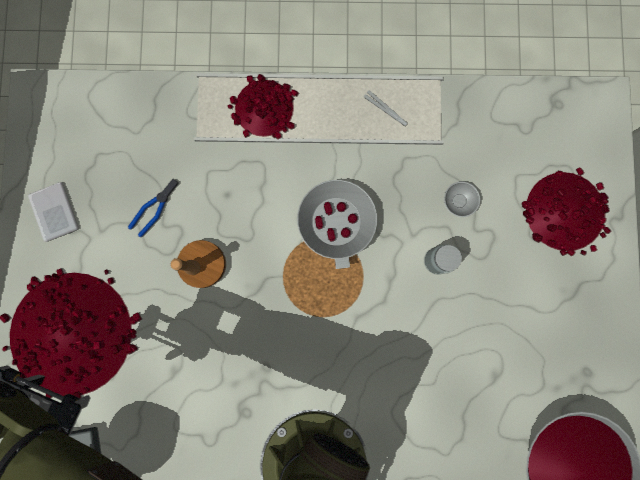

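View pics/scene0.png

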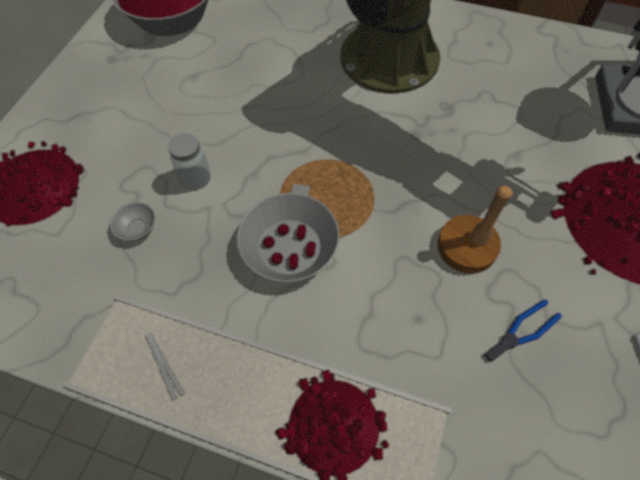

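The top view shows the pan at about (338,218), the mat at (323,278), the block at (200,263) with the knob at (178,264), the jar at (445,255), the dish at (462,198) and the pliers at (155,208). Next I'll convert these to positions.

```bash
cat > h.py <<'E'
import numpy as np, cv2, sys
from scipy.spatial.transform import Rotation as R
from cell import telemetry, camera, calibration
def cam(n):
    c=calibration(n); f=240/np.tan(np.radians(c['fov_y']/2))
    return c,f,R.from_euler('xyz',c['attitude']).as_matrix()
def ray(n,uv,z,C=None):
    c,f,M=C or cam(n)
    uv=np.atleast_2d(np.asarray(uv,float))
    d=np.c_[(uv[:,0]-c['cx'])/f,(uv[:,1]-c['cy'])/f,np.ones(len(uv))]@M.T
    p=np.asarray(c['position']); return p+d*((z-p[2])/d[:,2])[:,None]
def proj(n,P,C=None):
    c,f,M=C or cam(n); q=(np.atleast_2d(P)-c['position'])@M
    return np.c_[q[:,0]/q[:,2]*f+c['cx'],q[:,1]/q[:,2]*f+c['cy']]
def snap(n,name=None):
    im=np.ascontiguousarray(camera(n)[:,:,::-1])
    if name: cv2.imwrite(f"pics/{name}.png",im)
    return im
def circ(P):
    A=np.c_[2*P[:,:2],np.ones(len(P))]; s=np.linalg.lstsq(A,(P[:,:2]**2).sum(1),rcond=None)[0]
    return s[:2],np.sqrt(s[2]+s[0]**2+s[1]**2)
def tool():
    s=telemetry.read_state(); M=R.from_euler('xyz',s['eef_rot']).as_matrix()
    return s,M
def rows(target_pos,yaw=None,Rt=None):
    """shift and turn fractions to reach TCP target"""
    s,M=tool(); d=M.T@(np.asarray(target_pos)-s['eef_pos'])/300
    rv=np.zeros(3)
    if Rt is not None: rv=R.from_matrix(M.T@Rt).as_rotvec()/np.pi
    return np.round(np.r_[rv,d],4).tolist()
E
python3 - <<'E'
from h import *
im=cv2.imread('pics/top0.png'); hsv=cv2.cvtColor(im,cv2.COLOR_BGR2HSV)
print(tool()[1])
g=lambda x0,y0,x1,y1:(slice(y0,y1),slice(x0,x1))
def big(m,off):
    m=cv2.morphologyEx(m,cv2.MORPH_OPEN,np.ones((3,3)))
    c=max(cv2.findContours(m,cv2.RETR_EXTERNAL,cv2.CHAIN_APPROX_NONE)[0],key=cv2.contourArea)[:,0,:]
    return c+np.array(off)
# mat/block
m=cv2.inRange(hsv,(5,80,60),(25,255,255))
c=big(m[230:330,270:380],(270,230)); P=ray('top',c,1)
# lower half only
Q=P[c[:,1]>275]; print('mat',circ(Q))
c=big(m[230:300,160:240],(160,230)); P=ray('top',c,30)
Q=P[c[:,0]>200]; print('block',circ(Q), c.min(0),c.max(0))
for (x,y) in [(178,264)]: print('knob',ray('top',[(x,y)],185))
# pan: rim via HoughCircles
gr=cv2.cvtColor(im,cv2.COLOR_BGR2GRAY)
for box,zz,rr in [((285,165,395,275),50,(34,45)),((435,170,490,225),30,(13,22))]:
    x0,y0,x1,y1=box
    h=cv2.HoughCircles(cv2.resize(gr[y0:y1,x0:x1],None,fx=4,fy=4,interpolation=cv2.INTER_CUBIC),cv2.HOUGH_GRADIENT,1,50,param1=80,param2=25,minRadius=rr[0]*4,maxRadius=rr[1]*4)
    for a in h[0][:3]: print(box,a/4,ray('top',[(a[0]/4+x0-.4,a[1]/4+y0-.4)],zz))
print('jar lid',ray('top',[(447,257)],110),'tab',ray('top',[(342,263)],45))
s=cv2.inRange(hsv,(170,120,50),(180,255,255))|cv2.inRange(hsv,(0,120,50),(4,255,255))
sub=s[165:275,285:395]; n,l,st,ce=cv2.connectedComponentsWithStats(sub)
for i in range(1,n):
    if st[i,4]>10: print('stone',ce[i]+[285,165],st[i,4],ray('top',[ce[i]+[285,165]],12)[0,:2])
v=cv2.resize(im[150:330,150:490],None,fx=2.3,fy=2.3,interpolation=cv2.INTER_CUBIC); cv2.imwrite('pics/crop0.png',v)
E
```

```text
[[-4.32584492e-04  3.74418254e-01  9.27259825e-01]
 [-9.50757279e-04  9.27259339e-01 -3.74418501e-01]
 [-9.99999454e-01 -1.04356667e-03 -4.51371293e-05]]
mat (array([448.64620382, -14.09121839]), np.float64(97.77085379382434))
block (array([473.6112742 , 284.37494846]), np.float64(57.24588323774931)) [171 240] [223 287]
knob [[463.76423993 295.5612363  185.        ]]
(285, 165, 395, 275) [51.875 54.375 38.45 ] [[584.60567304 -44.66096175  50.        ]]
(435, 170, 490, 225) [27.375 28.875 17.1  ] [[ 642.75898152 -352.49034208   30.        ]]
jar lid [[ 492.5855708  -293.05815861  110.        ]] tab [[479.32034389 -59.12962115  45.        ]]
stone [327.66233766 207.8961039 ] 77 [617.60678074 -24.17888009]
stone [340.9516129  206.48387097] 62 [621.63818731 -57.12872288]
stone [352.15151515 217.93939394] 66 [593.31708047 -85.12160572]
stone [318.64 222.04] 75 [581.85011502  -2.26739014]
stone [330.75       234.30263158] 76 [551.74322942 -32.57422454]
stone [345.10769231 232.2       ] 65 [557.49159683 -67.96729381]
```

View pics/crop0.png

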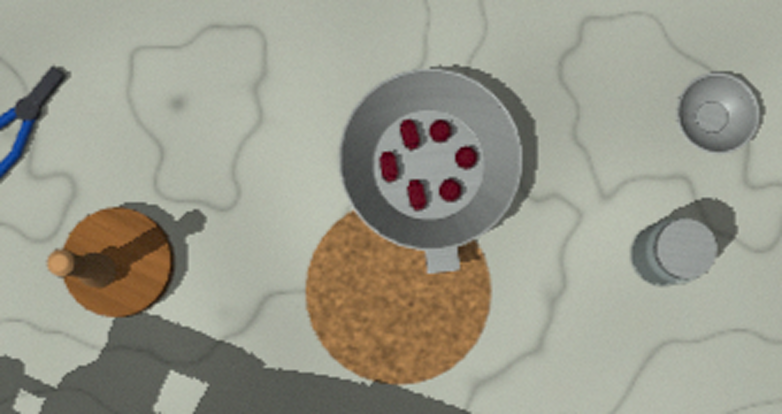

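```bash
python3 - <<'E'
from h import *
print(ray('top',[(336.3,221.7)],4),ray('top',[(337.6,219.3)],50))
u=np.array([448.6-584.5,-14.1+45,0]);u/=np.linalg.norm(u)
y=np.array([-u[1],u[0],0]); y=-y if y[1]<0 else y
x=np.array([0,0,-1.]);z=np.cross(x,y);Rt=np.c_[x,y,z]
p=np.array([584.5,-45,0])-u*122
print(u,p,z)
for zz in (290,25): print(rows([p[0],p[1],zz],Rt=Rt))
E
```

```text
[[584.46611086 -46.30838246   4.        ]] [[583.8572846  -47.36962647  50.        ]]
[-0.97511171  0.22171414  0.        ] [703.46362817 -72.04912517   0.        ] [ 0.97511171 -0.22171414  0.        ]
[-0.051, -0.0, 0.0003, -0.2557, -1.1775, 2.2642]
[-0.051, -0.0, 0.0003, 0.6276, -1.1766, 2.2642]
```

```bash
python3 -m handwheel '[[0,0,0,-0.25,0,0,1],[-0.05,0,0,-0.25,-0.5,0.96,1],[-0.05,0,0,-0.25,-0.5,0.96,1],[-0.05,0,0,-0.25,-0.5,0.96,1],[-0.05,0,0,-0.25,-0.5,0.96,1],[-0.05,0,0,-0.25,-0.5,0.96,1],[-0.05,0,0,-0.25,-0.5,0.96,1],[-0.05,0,0,-0.25,-0.5,0.96,1]]'; cat > to.py <<'E'
from h import *
# usage: x y z  yx yy  -> rows for TCP target with tool down, jaw axis along (yx,yy)
a=list(map(float,sys.argv[1:]))
y=np.array([a[3],a[4],0]);y/=np.linalg.norm(y);x=np.array([0,0,-1.])
print(rows(a[:3],Rt=np.c_[x,y,np.cross(x,y)])); s,M=tool(); print('t',s['clock'],s['eef_pos'].round(1),'y',M[:,1].round(3),'z',M[:,2].round(3),s['wrist_force'].round(1),s['finger_gap'])
E
python3 to.py 703.5 -73 290 .2217 .975;python3 to.py 703.5 -73 25 .2217 .975
```

```text
clock: 1.1
eef_pos: [416.8, 262.8, 287.8]
eef_rot: [-2.13, 1.569, -2.358]
wrist_force: [-0.9, 0.6, 0.6]
finger_gap: 94.0
[-0.0014, -0.0002, 0.0004, -0.0071, -0.8743, 1.1839]
t 1.1 [416.8 262.8 287.8] y [ 0.226  0.974 -0.001] z [ 0.974 -0.226 -0.001] [-0.9  0.6  0.6] 94.03256445022454
[-0.0014, -0.0002, 0.0004, 0.8763, -0.8732, 1.1846]
t 1.1 [416.8 262.8 287.8] y [ 0.226  0.974 -0.001] z [ 0.974 -0.226 -0.001] [-0.9  0.6  0.6] 94.03256445022454
```

```bash
python3 -m handwheel '[[0,0,0,0,-0.73,0.99,1],[0,0,0,0,-0.73,0.99,1],[0,0,0,0,-0.73,0.99,1],[0,0,0,0,-0.73,0.99,1],[0,0,0,0,-0.73,0.99,1],[0,0,0,0,-0.73,0.99,1],[0,0,0,0,-0.73,0.99,1],[0,0,0,0,-0.73,0.99,1]]'; 
python3 to.py 703.5 -73 290 .2217 .975;python3 to.py 703.5 -73 25 .2217 .975
```

```text
clock: 2.1
eef_pos: [656.4, -15.7, 287.6]
eef_rot: [-2.546, 1.569, -2.773]
wrist_force: [0.0, 0.1, 0.7]
finger_gap: 93.7
[-0.0009, -0.0005, 0.0003, -0.0083, -0.1509, 0.196]
t 2.1 [656.4 -15.7 287.6] y [ 0.224  0.974 -0.001] z [ 0.974 -0.224 -0.002] [0.  0.1 0.7] 93.6799908226594
[-0.0009, -0.0005, 0.0003, 0.875, -0.15, 0.1973]
t 2.1 [656.4 -15.7 287.6] y [ 0.224  0.974 -0.001] z [ 0.974 -0.224 -0.002] [0.  0.1 0.7] 93.6799908226594
```

```bash
python3 -m handwheel '[[0,0,0,0,-0.15,0.197,1],[0,0,0,0,-0.15,0.197,1],[0,0,0,0.2,-0.15,0.197,1],[0,0,0,0.4,-0.15,0.197,1],[0,0,0,0.5,-0.15,0.197,1],[0,0,0,0.5,-0.15,0.197,1]]'; 
python3 to.py 703.5 -73 25 .2217 .975; python3 - <<'E'
from h import *
snap('top','top1');snap('scene','scene1')
E
```

```text
clock: 2.85
eef_pos: [702.5, -70.7, 136.2]
eef_rot: [-2.926, 1.566, 3.133]
wrist_force: [-0.5, -0.1, -0.1]
finger_gap: 94.4
[-0.0003, -0.0015, 0.0003, 0.3706, -0.0063, 0.0066]
t 2.85 [702.5 -70.7 136.2] y [ 0.223  0.975 -0.001] z [ 0.975 -0.223 -0.005] [-0.5 -0.1 -0.1] 94.3630467451915
```

View pics/scene1.png

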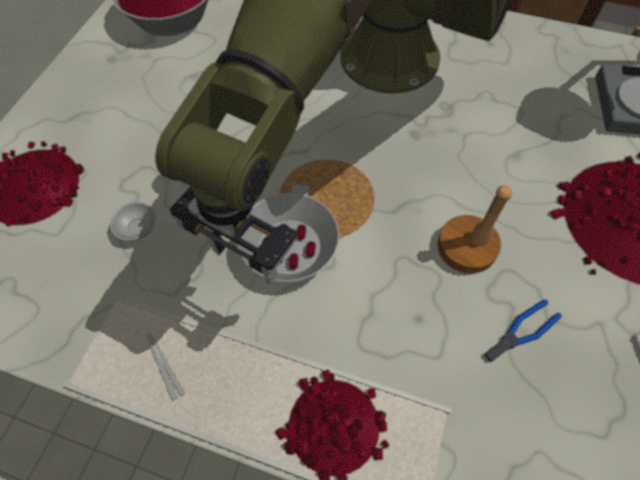

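View pics/top1.png

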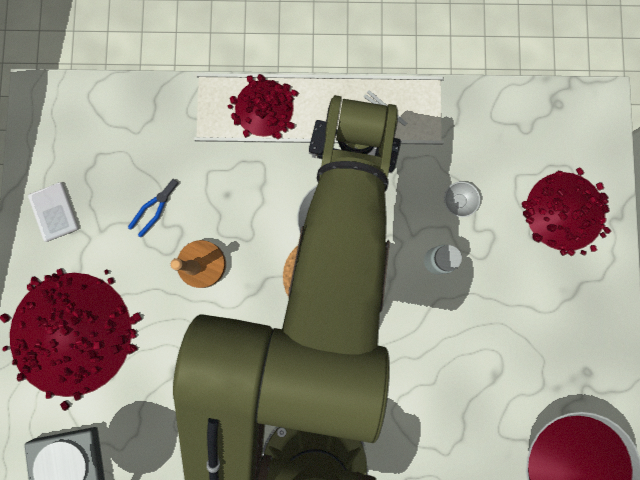

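The gripper hangs above the far side of the pan (scene view, about (235,245)). I'll check the clearance with the wrist camera.

```bash
python3 - <<'E'
from h import *
C=cam('wrist'); im=snap('wrist','w1'); print(C[0]['position'])
for P in [(584.5,-46,50),(681,-46,50),(487,-46,50),(584.5,51,50)]: print(P,proj('wrist',[P],C))
E
```

```text
[629.43513068 -54.77636906 312.42730732]
(584.5, -46, 50) [[316.05284993  50.3736404 ]]
(681, -46, 50) [[348.48744834 204.03607745]]
(487, -46, 50) [[ 275.75428281 -140.54520358]]
(584.5, 51, 50) [[476.32347887  10.51755478]]
```

View pics/w1.png

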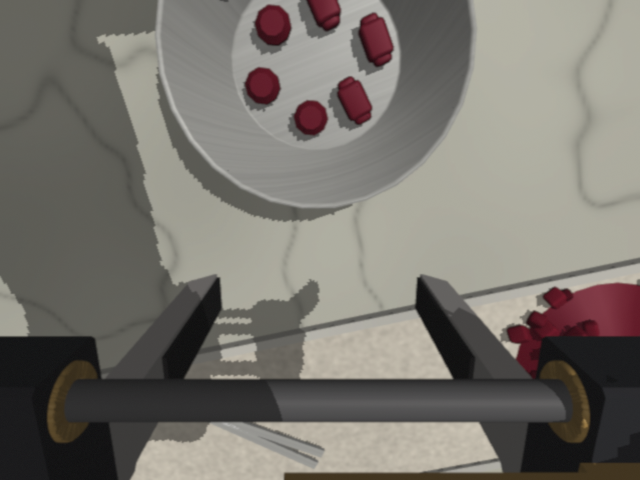

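The far rim is at about (316,207), clear of the fingertips at (215,285) and (425,285). I'll descend and drag.

```bash
python3 -m handwheel '[[0,-0.0015,0,0.2,-0.006,0.006,1],[0,-0.0015,0,0.37,-0.006,0.006,1],[0,-0.0015,0,0.37,-0.006,0.006,1],[0,-0.0015,0,0.37,-0.006,0.006,1]]' &&python3 to.py 539.3 -34.7 25 .2217 .975
```

```text
clock: 3.5
eef_pos: [707.5, -74.3, 33.0]
eef_rot: [-0.03, 1.56, -0.255]
wrist_force: [1.2, -0.4, 0.1]
finger_gap: 93.9
[-0.0005, 0.0035, 0.0001, 0.0203, 0.0036, -0.5762]
t 3.5 [707.5 -74.3  33. ] y [ 0.223  0.975 -0.   ] z [ 0.975 -0.223  0.011] [ 1.2 -0.4  0.1] 93.90354817230762
```

```bash
python3 -m handwheel '[[0,0.0035,0,0.02,0.003,-0.03,1],[0,0.0035,0,0.02,0.003,-0.07,1],[0,0.0035,0,0.02,0.003,-0.11,1],[0,0.0035,0,0.02,0.003,-0.15,1],[0,0.0035,0,0.02,0.003,-0.19,1],[0,0.0035,0,0.02,0.003,-0.23,1],[0,0.0035,0,0.02,0.003,-0.27,1],[0,0.0035,0,0.02,0.003,-0.31,1],[0,0.0035,0,0.02,0.003,-0.34,1],[0,0.0035,0,0.02,0.003,-0.36,1],[0,0.0035,0,0.02,0.003,-0.37,1]]' &&python3 to.py 539.3 -34.7 25 .2217 .975; python3 - <<'E'
from h import *
snap('scene','scene2'); snap('wrist','w2')
E
```

```text
clock: 4.88
eef_pos: [600.9, -48.8, 28.0]
eef_rot: [0.01, 1.566, -0.215]
wrist_force: [7.3, -0.9, 3.7]
finger_gap: 94.1
[-0.0005, 0.0016, -0.0, 0.0089, 0.0001, -0.2106]
t 4.875 [600.9 -48.8  28. ] y [0.223 0.975 0.   ] z [ 0.975 -0.223  0.005] [ 7.3 -0.9  3.7] 94.07508751340984
```

View pics/scene2.png

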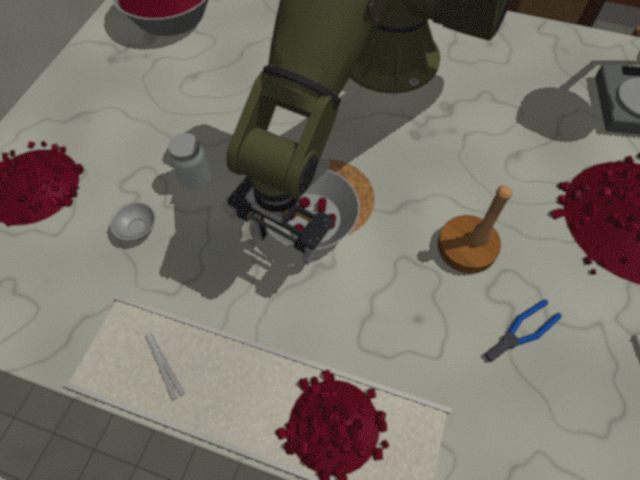

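View pics/w2.png

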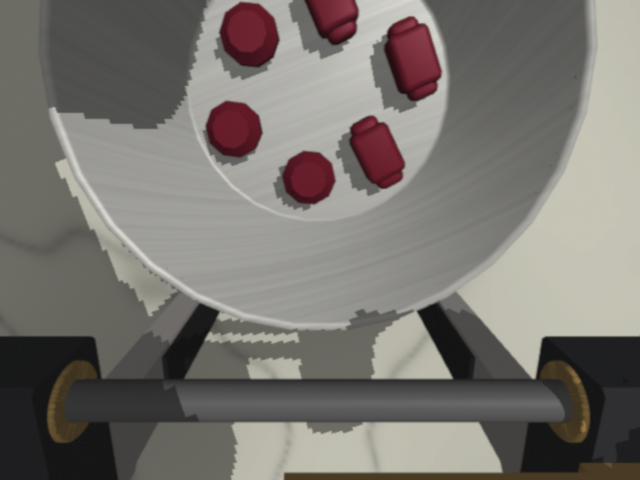

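The pan is cupped between both fingers, rim at (205,315) and (425,310), and the stones haven't moved. I'll continue the drag.

```bash
python3 -m handwheel '[[0,0.0016,0,0.005,0,-0.03,1],[0,0.0016,0,0.005,0,-0.07,1],[0,0.0016,0,0.005,0,-0.11,1],[0,0.0016,0,0.005,0,-0.15,1],[0,0.0016,0,0.005,0,-0.18,1],[0,0.0016,0,0.005,0,-0.2,1],[0,0.0016,0,0.005,0,-0.21,1],[0,0.0016,0,0.005,0,-0.21,1]]' &&python3 to.py 539.3 -34.7 25 .2217 .975; python3 - <<'E'
from h import *
snap('scene','scene3'); C=cam('wrist');im=snap('wrist','w3')
E
```

```text
clock: 5.98
eef_pos: [540.4, -34.8, 27.8]
eef_rot: [0.105, 1.568, -0.12]
wrist_force: [4.4, -1.6, 3.7]
finger_gap: 94.1
[-0.0005, 0.001, -0.0001, 0.0092, -0.0003, -0.0036]
t 5.975 [540.4 -34.8  27.8] y [0.223 0.975 0.   ] z [ 0.975 -0.223  0.003] [ 4.4 -1.6  3.7] 94.12459581402926
```

View pics/scene3.png

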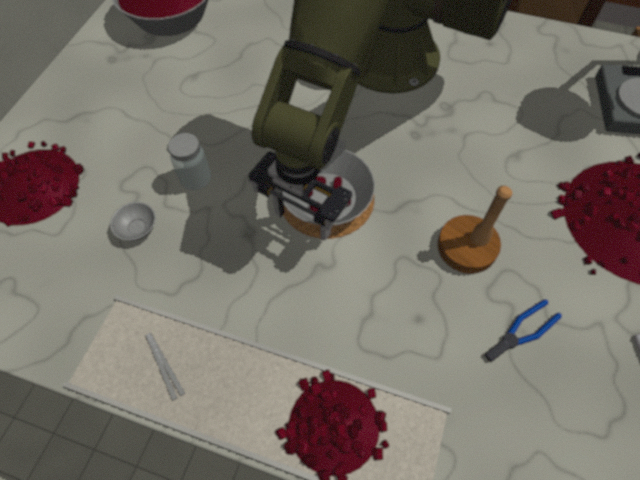

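View pics/w3.png

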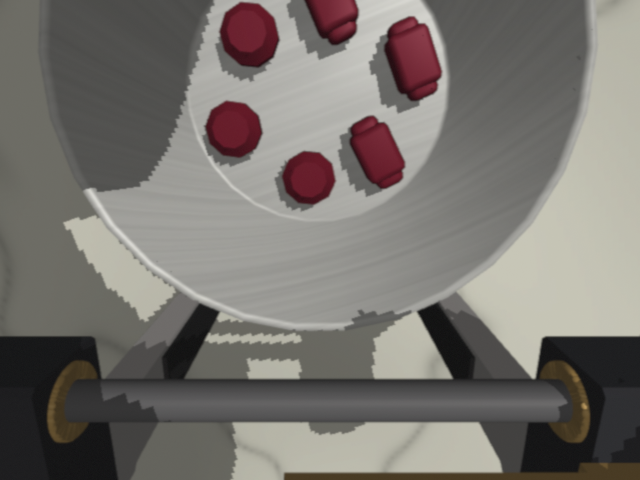

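The pan looks to be on the mat. I'll back off, lift, and move aside to measure it.

```bash
python3 -m handwheel '[[0,0,0,0,0,0.04,1],[0,0,0,0,0,0.09,1],[0,0,0,-0.1,0,0.1,1],[0,0,0,-0.3,0,0.1,1],[0,0,0,-0.5,0,0.1,1],[0,0,0,-0.7,0.2,0.1,1],[0,0,0,-0.85,0.4,0.1,1],[0,0,0,-0.85,0.6,0.05,1],[0,0,0,-0.85,0.8,0,1],[0,0,0,-0.85,0.85,0,1],[0,0,0,-0.85,0.85,0,1]]'; python3 - <<'E'
from h import *
snap('top','top4'); snap('scene','scene4'); C=cam('wrist');im=snap('wrist','w4'); print(C[0])
E
```

```text
clock: 7.45
eef_pos: [596.2, 216.5, 281.6]
eef_rot: [-0.6, 1.57, -0.822]
wrist_force: [0.3, 0.4, 0.2]
finger_gap: 94.0
{'fov_y': 62.03782504725519, 'cx': 318.0866648537941, 'cy': 237.5713896530011, 'position': array([521.85980865, 230.50025823, 454.34675317]), 'attitude': array([2.87568953e+00, 7.61774765e-04, 1.34664965e+00])}
```

View pics/top4.png

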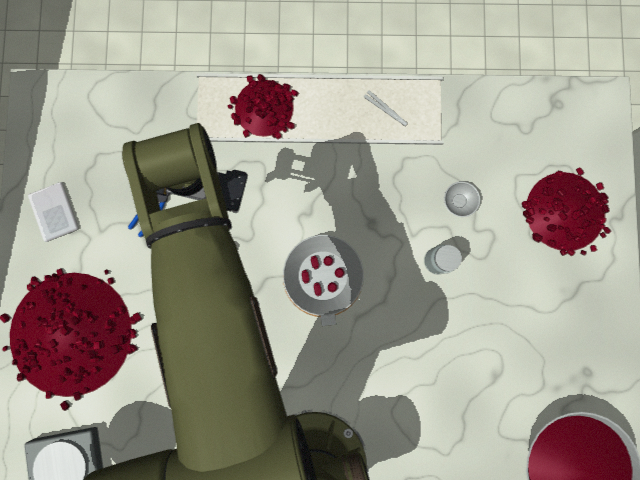

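View pics/w4.png

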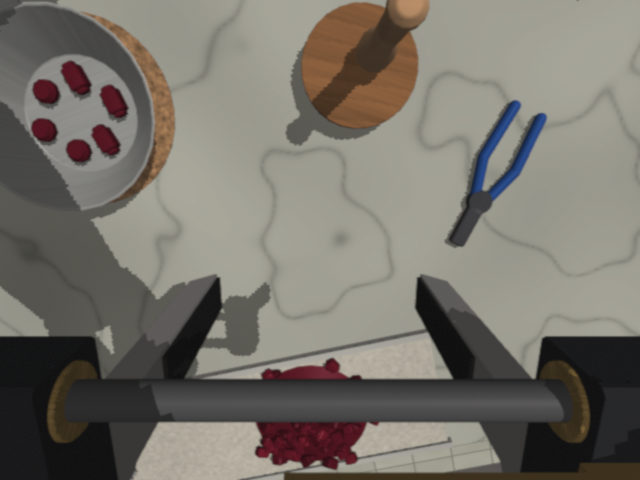

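View pics/scene4.png

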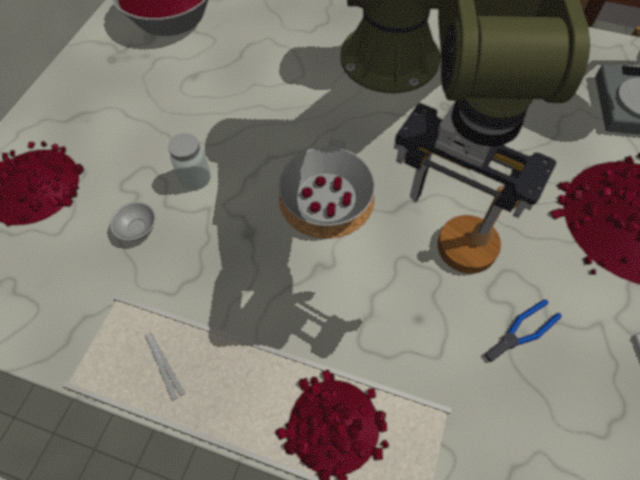

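```bash
python3 - <<'E'
from h import *
im=cv2.imread('pics/top4.png')
cv2.imwrite('pics/c4.png',cv2.resize(im[225:335,270:380],None,fx=5,fy=5,interpolation=cv2.INTER_CUBIC))
C=cam('wrist')
w=cv2.imread('pics/w4.png');hsv=cv2.cvtColor(w,cv2.COLOR_BGR2HSV)
for (u,v) in [(407,10)]: print('knob wrist',ray('wrist',[(u,v)],190,C))
m=cv2.inRange(hsv,(5,80,40),(25,255,255)); cs=cv2.findContours(m[0:140,290:430],cv2.RETR_EXTERNAL,cv2.CHAIN_APPROX_NONE)[0]
c=max(cs,key=cv2.contourArea)[:,0,:]+[290,0]; P=ray('wrist',c,30,C)
Q=P[(c[:,0]<330)|((c[:,1]>80)&(c[:,0]>330))]; Q=Q
print('block(top face + side)',circ(Q))
E
```

```text
knob wrist [[467.31503956 296.51067085 190.        ]]
block(top face + side) (array([474.19594765, 281.9970411 ]), np.float64(56.91719505461831))
```

View pics/c4.png

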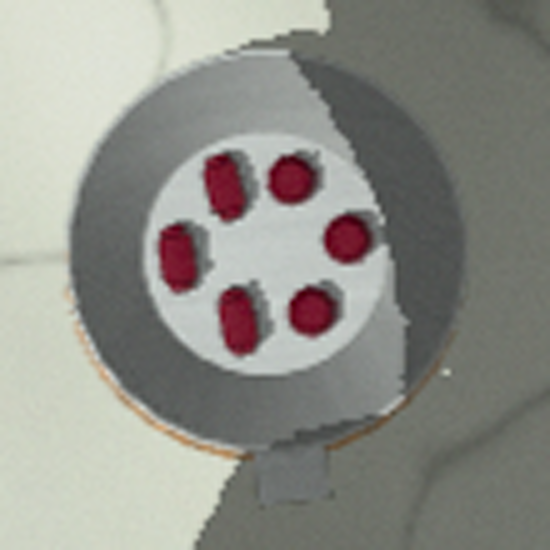

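```bash
python3 - <<'E'
from h import *
def tri(obs):
    A=np.zeros((3,3));b=np.zeros(3)
    for n,uv in obs:
        c,f,M=cam(n);p=np.asarray(c['position']);d=M@np.array([(uv[0]-c['cx'])/f,(uv[1]-c['cy'])/f,1]);d/=np.linalg.norm(d)
        Q=np.eye(3)-np.outer(d,d);A+=Q;b+=Q@p
    return np.linalg.solve(A,b)
print('knob',tri([('top',(176.5,264)),('wrist',(407,10))]), tri([('top',(176.5,264)),('scene',(504,192))]))
pf=ray('top',[(322.8,275.2)],4)[0]; pr=ray('top',[(322.8,274.8)],50)[0]; t=ray('top',[(328.6,319.6)],47)[0]
print('pan',pf,pr,'tab',t,'mat 448.6,-14.1')
c=(pf+pr)/2; ax=c-t; print('yaw',np.degrees(np.arctan2(ax[1],ax[0])))
E
```

```text
knob [464.24591807 300.73900004 175.43720743] [463.81742882 300.35405983 181.8983556 ]
pan [450.97870687 -14.38168206   4.        ] [450.32352022 -13.53190401  50.        ] tab [345.22146396 -28.6024841   47.        ] mat 448.6,-14.1
yaw 7.908593809898617
```

```bash
python3 to.py 465 298 275 .2217 .975;python3 to.py 465 298 129 .2217 .975
```

```text
[-0.0007, 0.0005, 0.0001, 0.0228, 0.1778, -0.4911]
t 7.6 [596.7 213.1 282.1] y [ 0.224  0.975 -0.   ] z [ 0.975 -0.224  0.002] [-1.1 -0.1 -0.1] 93.94537963417675
[-0.0007, 0.0005, 0.0001, 0.5094, 0.178, -0.4918]
t 7.6 [596.7 213.1 282.1] y [ 0.224  0.975 -0.   ] z [ 0.975 -0.224  0.002] [-1.1 -0.1 -0.1] 93.94537963417675
```

```bash
python3 -m handwheel '[[0,0,0,0.02,0.18,-0.49,1],[0,0,0,0.02,0.18,-0.49,1],[0,0,0,0.02,0.18,-0.49,1],[0,0,0,0.02,0.18,-0.49,1],[0,0,0,0.02,0.18,-0.49,1]]';python3 to.py 465 298 129 .2217 .975; python3 - <<'E'
from h import *
C=cam('wrist');im=snap('wrist','w5'); print(proj('wrist',[(465,298,190),(465,298,30),(465,298,129)],C))
E
```

```text
clock: 8.22
eef_pos: [466.3, 297.5, 275.9]
eef_rot: [-0.319, 1.569, -0.546]
wrist_force: [-0.0, -0.2, 0.2]
finger_gap: 94.1
[-0.0011, 0.0005, 0.0002, 0.4897, 0.0008, -0.0054]
t 8.225 [466.3 297.5 275.9] y [ 0.225  0.974 -0.001] z [ 0.974 -0.225  0.002] [-0.  -0.2  0.2] 94.10217265767429
[[318.83989833 244.3613209 ]
 [318.65855041 202.17246952]
 [318.75062546 223.59284618]]
```

View pics/w5.png

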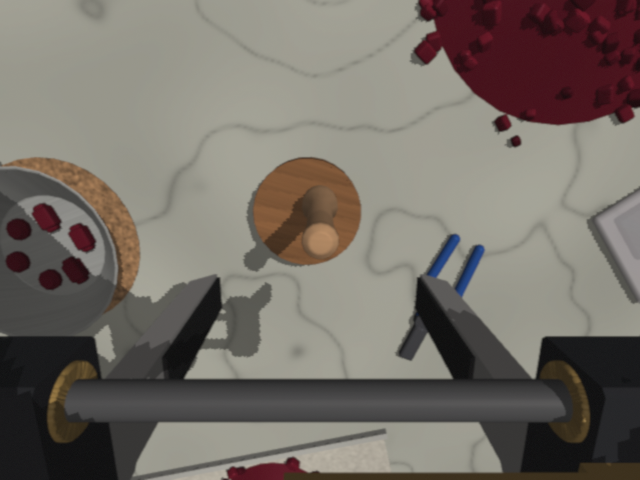

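The knob is at (320,241), predicted (319,244), so it's well centred. The block is at about (306,212). I'll descend and grasp.

```bash
python3 -c "
from h import *
print(ray('wrist',[(306,212.5)],30), ray('wrist',[(320,241)],190))"
python3 -m handwheel '[[0,0,0,0.2,0,-0.01,1],[0,0,0,0.4,0,-0.01,1],[0,0,0,0.49,0,-0.01,1],[0,0,0,0.49,0,-0.01,1],[0,0,0,0.49,0,-0.01,1],[0,0,0,0.49,0,-0.01,1]]';python3 to.py 463.5 298 129 .2217 .975
```

```text
[[472.8858084  282.26438853  30.        ]] [[462.94675562 299.2473456  190.        ]]
clock: 9.02
eef_pos: [464.5, 298.2, 130.3]
eef_rot: [0.286, 1.567, 0.058]
wrist_force: [0.1, -0.2, 0.5]
finger_gap: 93.9
[-0.0013, 0.001, -0.0003, 0.0042, -0.0014, -0.0031]
t 9.025 [464.5 298.2 130.3] y [0.226 0.974 0.001] z [ 0.974 -0.226  0.003] [ 0.1 -0.2  0.5] 93.89193462660377
```

```bash
python3 -m handwheel '[[0,0,0,0.004,0,-0.003,0.5],[0,0,0,0.004,0,-0.003,0],[0,0,0,0.004,0,-0.003,0],[0,0,0,0.004,0,-0.003,0],[0,0,0,0.004,0,-0.003,0],[0,0,0,0.004,0,-0.003,0],[0,0,0,0.004,0,-0.003,0],[0,0,0,0.004,0,-0.003,0]]' 45;python3 to.py 463.5 298 240 .2217 .975
```

```text
clock: 10.02
eef_pos: [463.6, 298.4, 129.1]
eef_rot: [0.286, 1.567, 0.059]
wrist_force: [0.1, 1.1, 1.1]
finger_gap: 24.6
[-0.0013, 0.001, -0.0003, -0.3698, -0.001, 0.0012]
t 10.025 [463.6 298.4 129.1] y [0.226 0.974 0.001] z [ 0.974 -0.226  0.003] [0.1 1.1 1.1] 24.635138109284107
```

```bash
python3 -m handwheel '[[0,0,0,0,0,0,0],[0,0,0,0,0,0,0],[0,0,0,0,0,0,0],[0,0,0,-0.1,0,0,0],[0,0,0,-0.25,0,0,0],[0,0,0,-0.37,0,0,0],[0,0,0,-0.37,0,0,0],[0,0,0,-0.37,0,0,0]]';python3 to.py 450 15 240 .2217 .975;python3 - <<'E'
from h import *
snap('scene','scene6');snap('wrist','w6')
E
```

```text
clock: 11.02
eef_pos: [462.9, 298.2, 238.9]
eef_rot: [-0.057, 1.569, -0.285]
wrist_force: [-0.1, -0.2, -1.9]
finger_gap: 24.1
[-0.0013, 0.0007, 0.0, -0.0033, -0.9292, 0.1712]
t 11.025 [462.9 298.2 238.9] y [ 0.226  0.974 -0.   ] z [ 0.974 -0.226  0.002] [-0.1 -0.2 -1.9] 24.124589144535754
```

View pics/scene6.png

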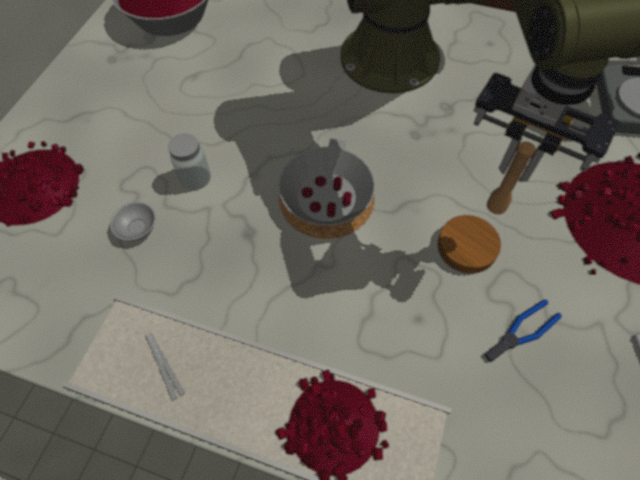

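View pics/w6.png

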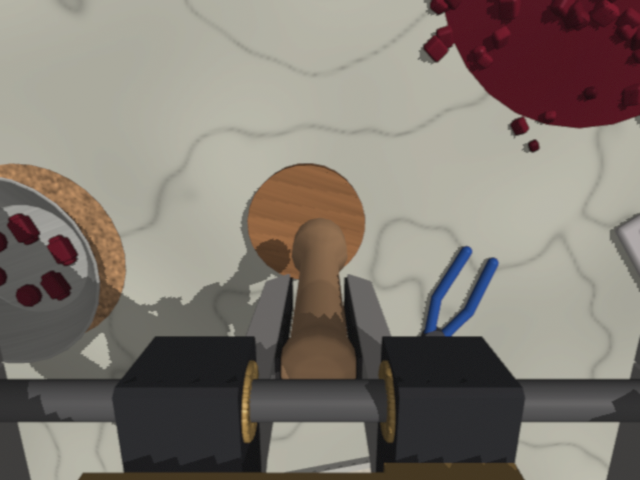

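The stirrer is gripped and upright (wrist view, foot at (320,245)). I'll carry it over the pan.

```bash
python3 to.py 450.5 -14 200 .2217 .975;python3 -m handwheel '[[0,0,0,0,-0.2,0,0],[0,0,0,0,-0.4,0.05,0],[0,0,0,0,-0.6,0.1,0],[0,0,0,0.03,-0.8,0.15,0],[0,0,0,0.08,-0.95,0.17,0],[0,0,0,0.12,-0.99,0.18,0],[0,0,0,0.13,-0.995,0.18,0],[0,0,0,0.13,-0.995,0.18,0],[0,0,0,0.13,-0.995,0.18,0]]'; python3 to.py 450.5 -14 108 .2217 .975;python3 - <<'E'
from h import *
snap('scene','scene7');C=cam('wrist');snap('wrist','w7')
print(proj('wrist',[(450.5,-14,5)],C))
E
```

```text
[-0.0013, 0.0005, 0.0002, 0.1295, -1.0228, 0.1946]
t 11.125 [462.8 298.1 238.6] y [ 0.226  0.974 -0.001] z [ 0.974 -0.226  0.001] [ 0.6 -0.1 -0.9] 24.274490375671608
clock: 12.25
eef_pos: [448.3, -3.9, 200.2]
eef_rot: [-0.229, 1.569, -0.455]
wrist_force: [-0.6, -0.1, -1.5]
finger_gap: 24.7
[-0.0008, 0.0006, 0.0001, 0.3072, -0.0309, 0.0139]
t 12.25 [448.3  -3.9 200.2] y [ 0.224  0.975 -0.   ] z [ 0.975 -0.224  0.002] [-0.6 -0.1 -1.5] 24.713685599212038
[[308.76641362 217.668206  ]]
```

View pics/w7.png

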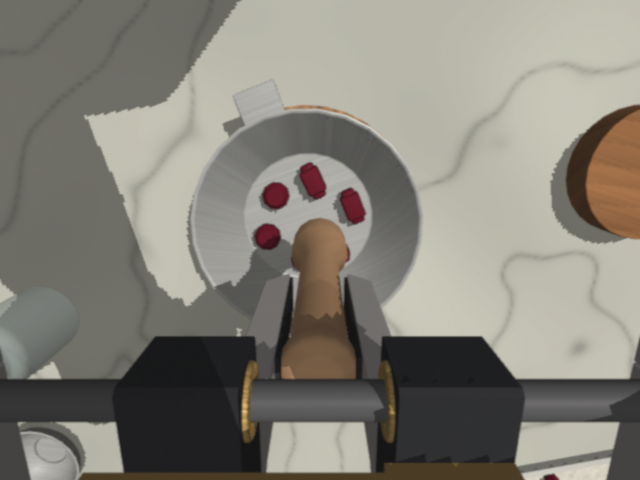

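The pan floor is centred at (308,217), exactly as predicted. I'll lower the foot into the clear middle.

```bash
python3 -m handwheel '[[0,0,0,0.05,-0.03,0.014,0],[0,0,0,0.15,-0.031,0.014,0],[0,0,0,0.23,-0.031,0.014,0],[0,0,0,0.28,-0.031,0.014,0],[0,0,0,0.305,-0.031,0.014,0],[0,0,0,0.307,-0.031,0.014,0],[0,0,0,0.307,-0.031,0.014,0]]'; python3 to.py 450.5 -14 108 .2217 .975;python3 - <<'E'
from h import *
snap('wrist','w8')
E
```

```text
clock: 13.22
eef_pos: [450.8, -14.3, 108.6]
eef_rot: [-0.112, 1.568, -0.339]
wrist_force: [-0.3, -0.2, -1.1]
finger_gap: 24.1
[-0.0009, 0.001, 0.0001, 0.0021, 0.0009, -0.0014]
t 13.225 [450.8 -14.3 108.6] y [ 0.225  0.974 -0.   ] z [ 0.974 -0.225  0.003] [-0.3 -0.2 -1.1] 24.126518894167777
```

View pics/w8.png

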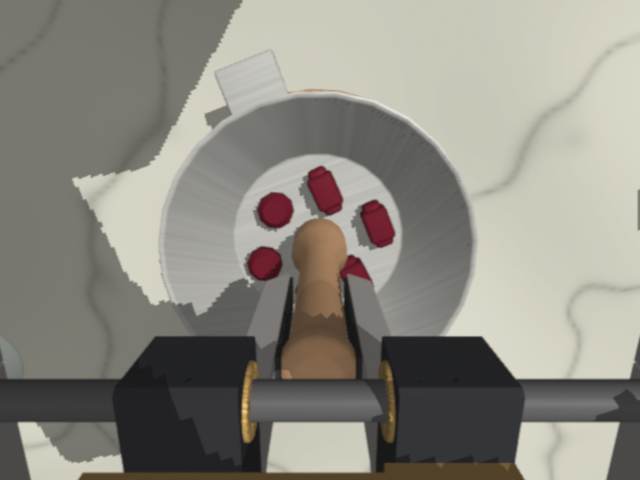

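```bash
python3 -m handwheel '[[0,0,0,0.002,0.03,0,0],[0,0,0,0.002,0.035,0.02,0],[0,0,0,0.002,0.025,0.043,0],[0,0,0,0.002,0,0.06,0],[0,0,0,0.002,-0.033,0.056,0],[0,0,0,0.002,-0.061,0.035,0],[0,0,0,0.002,-0.075,0,0],[0,0,0,0.002,-0.069,-0.04,0],[0,0,0,0.002,-0.043,-0.074,0],[0,0,0,0.002,0,-0.09,0],[0,0,0,0.002,0.045,-0.078,0],[0,0,0,0.002,0.078,-0.045,0]]'; python3 to.py 450.5 -14 108 .2217 .975;python3 - <<'E'
from h import *
snap('wrist','w9');snap('scene','scene9')
E
```

```text
clock: 14.78
eef_pos: [443.7, 12.4, 108.1]
eef_rot: [-0.261, 1.567, -0.486]
wrist_force: [-1.8, -4.9, 1.4]
finger_gap: 24.2
[-0.0005, 0.001, 0.0003, 0.0006, -0.0808, 0.0419]
t 14.775 [443.7  12.4 108.1] y [ 0.223  0.975 -0.001] z [ 0.975 -0.223  0.003] [-1.8 -4.9  1.4] 24.18584316644693
```

View pics/w9.png

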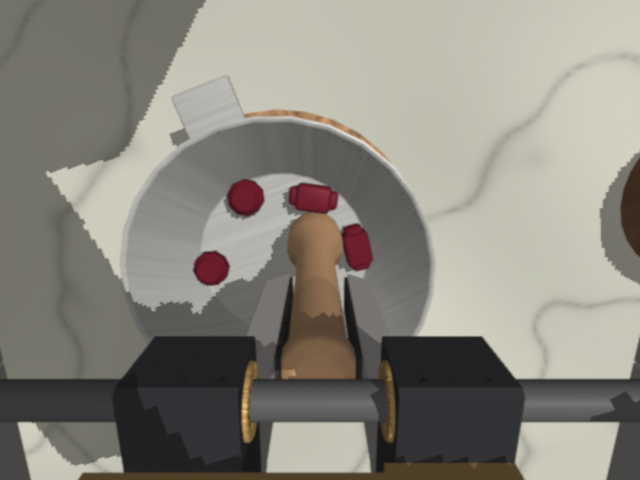

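View pics/scene9.png

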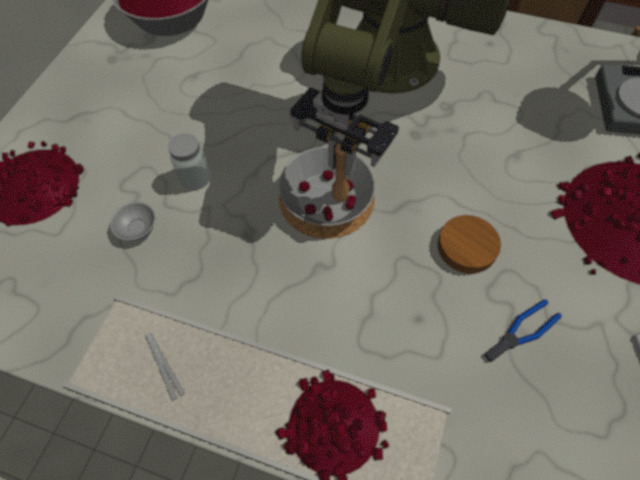

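```bash
python3 - <<'E'
from h import *
C=cam('wrist'); print(proj('wrist',[(450.5,-14,5)],C), ray('wrist',[(285,257)],5,C)); 
# rim fit: typed rim points
P=ray('wrist',[(122,262),(432,265),(150,190),(280,118),(400,178),(215,137)],51,C); print(circ(P), ray('wrist',[(208,100)],47,C))
E
```

```text
[[285.54565283 255.37055319]] [[451.61518348 -14.68804255   5.        ]]
(array([452.52081009, -14.57987941]), np.float64(94.33798184963318)) [[340.88314561 -27.28515722  47.        ]]
```

The pan hasn't moved. I'll do a full turn at 30 mm radius.

```bash
python3 -m handwheel '[[0,0,0,0,0.019,0.042,0],[0,0,0,0,0.006,0.092,0],[0,0,0,0,-0.031,0.129,0],[0,0,0,0,-0.081,0.142,0],[0,0,0,0,-0.131,0.129,0],[0,0,0,0,-0.168,0.092,0],[0,0,0,0,-0.181,0.042,0],[0,0,0,0,-0.168,-0.008,0],[0,0,0,0,-0.131,-0.045,0],[0,0,0,0,-0.081,-0.058,0],[0,0,0,0,-0.031,-0.045,0],[0,0,0,0,0.006,-0.008,0]]'; python3 to.py 450.5 -14 108 .2217 .975;python3 - <<'E'
from h import *
C=cam('wrist');snap('wrist','w10');snap('scene','scene10');print(proj('wrist',[(450.5,-14,5)],C))
E
```

```text
clock: 16.38
eef_pos: [442.8, 15.1, 108.0]
eef_rot: [-0.639, 1.567, -0.862]
wrist_force: [-0.4, -4.1, 0.2]
finger_gap: 24.3
[-0.0, 0.0009, 0.0007, 0.0002, -0.0889, 0.0464]
t 16.375 [442.8  15.1 108. ] y [ 0.222  0.975 -0.002] z [ 0.975 -0.222  0.003] [-0.4 -4.1  0.2] 24.310119992987353
[[282.06632486 257.78330733]]
```

View pics/w10.png

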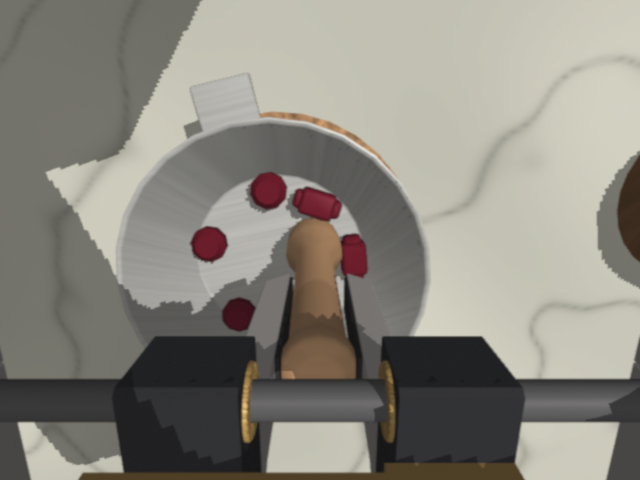

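View pics/scene10.png

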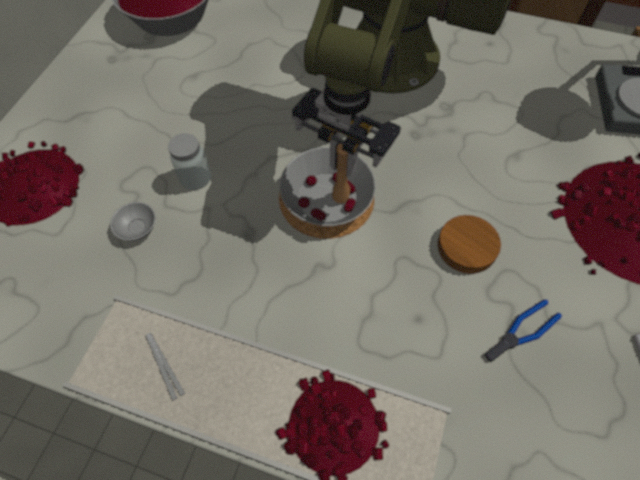

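The foot mostly slid past inside the stones, so I'll do a wider turn at 36 mm.

```bash
python3 -m handwheel '[[0,0,0,0,0.031,0.046,0],[0,0,0,0,0.015,0.106,0],[0,0,0,0,-0.029,0.15,0],[0,0,0,0,-0.089,0.166,0],[0,0,0,0,-0.149,0.15,0],[0,0,0,0,-0.193,0.106,0],[0,0,0,0,-0.209,0.046,0],[0,0,0,0,-0.193,-0.014,0],[0,0,0,0,-0.149,-0.058,0],[0,0,0,0,-0.089,-0.074,0],[0,0,0,0,-0.029,-0.058,0],[0,0,0,0,0.015,-0.014,0]]'; python3 to.py 450.5 -14 108 .2217 .975;python3 - <<'E'
from h import *
C=cam('wrist');snap('wrist','w11');snap('scene','scene11');print(proj('wrist',[(450.5,-14,5)],C))
E
```

```text
clock: 17.98
eef_pos: [440.0, 20.9, 107.8]
eef_rot: [-0.754, 1.567, -0.977]
wrist_force: [-2.4, -4.6, 1.6]
finger_gap: 24.4
[0.0003, 0.0009, 0.0008, -0.0001, -0.1058, 0.06]
t 17.975 [440.   20.9 107.8] y [ 0.221  0.975 -0.003] z [ 0.975 -0.221  0.003] [-2.4 -4.6  1.6] 24.41458223643663
[[275.30540133 263.24131776]]
```

View pics/w11.png

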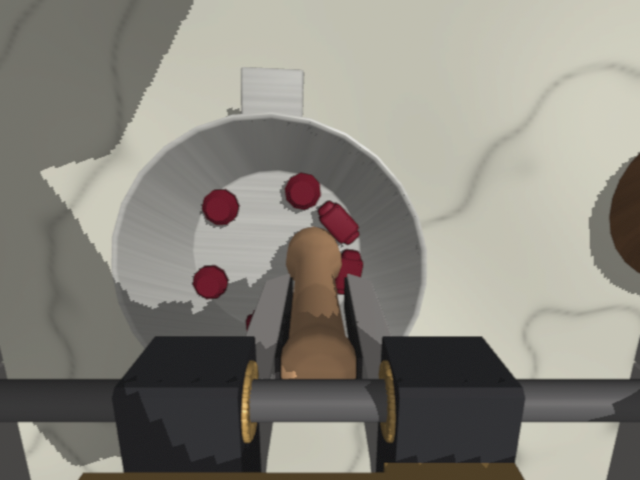

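View pics/scene11.png

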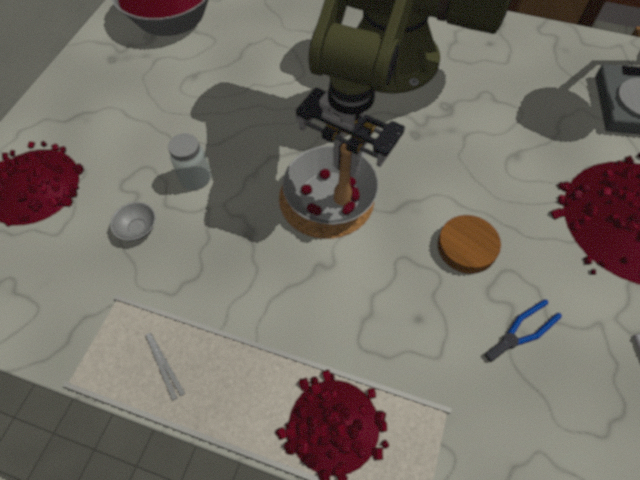

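The tab is now at (272,92) and the pan centre at about (277,256). One pebble at (303,190) has crossed left, and a crystal near (250,322) looks to be on the right. I'll bring the foot to the middle, lift it out and look.

```bash
python3 to.py 444 -13 108 .2217 .975; python3 -m handwheel '[[0,0,0,0,-0.04,0.02,0],[0,0,0,0,-0.08,0.04,0],[0,0,0,0,-0.105,0.04,0],[0,0,0,0,-0.105,0.04,0],[0,0,0,-0.1,-0.105,0.04,0],[0,0,0,-0.25,-0.105,0.04,0],[0,0,0,-0.42,-0.105,0.04,0],[0,0,0,-0.42,0.1,0.04,0],[0,0,0,-0.42,0.3,0.04,0],[0,0,0,-0.42,0.35,0.04,0],[0,0,0,-0.42,0.35,0.04,0]]'; python3 - <<'E'
from h import *
C=cam('wrist');snap('wrist','w12');snap('scene','scene12');im=snap('top','top12');print(tool()[0]['eef_pos'])
cv2.imwrite('pics/c12.png',cv2.resize(im[225:335,270:380],None,fx=5,fy=5,interpolation=cv2.INTER_CUBIC))
E
```

```text
[0.0003, 0.0011, 0.0005, -0.0007, -0.1087, 0.0357]
t 18.075 [440.8  21.2 107.7] y [ 0.221  0.975 -0.002] z [ 0.975 -0.221  0.003] [-0.4 -1.7 -1.6] 24.177503130643768
clock: 19.45
eef_pos: [475.0, 121.5, 233.3]
eef_rot: [-0.601, 1.567, -0.822]
wrist_force: [1.2, -0.5, -2.0]
finger_gap: 24.1
[475.12651244 120.04759251 233.59996761]
```

View pics/w12.png

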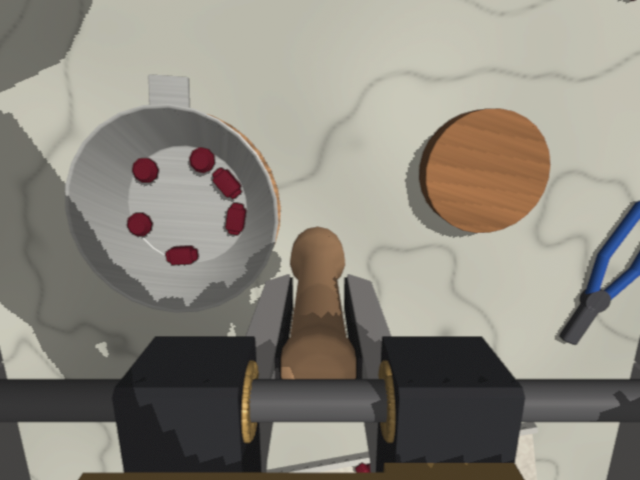

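View pics/c12.png

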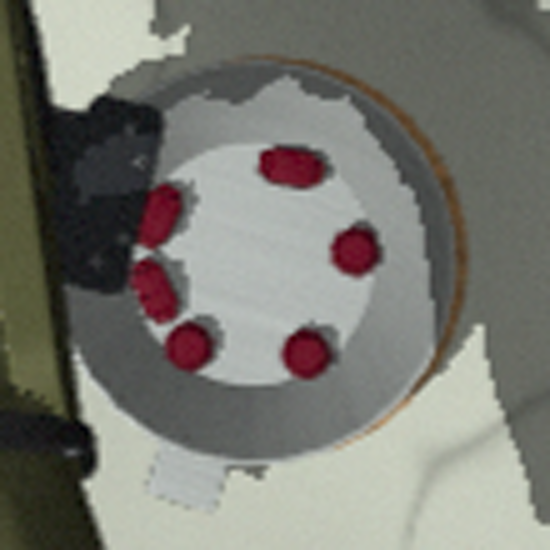

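View pics/scene12.png

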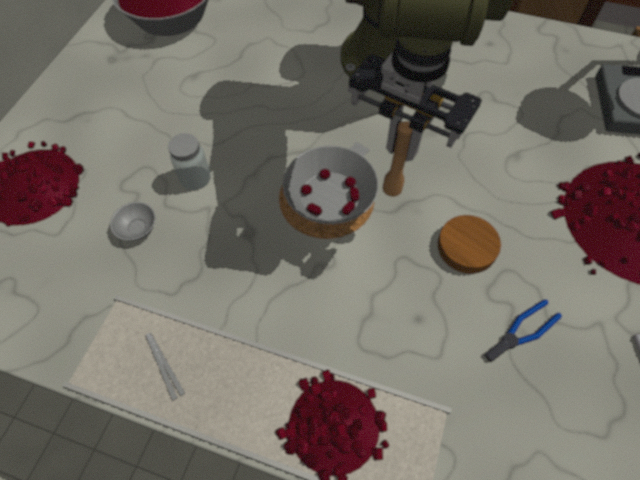

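The far crystal at crop (292,167) is only about 1–2 mm right of the middle line, which runs from the tab (188,475) through the centre (257,263). I'll sweep it further clockwise to the right.

```bash
python3 - <<'E'
from h import *
f=lambda a:(270+a[0]/5-.4,225+a[1]/5-.4)
p=ray('top',[f((257,263))],5)[0]; t=ray('top',[f((188,475))],47)[0]; print(p,t)
ax=(p-t)[:2]; ax/=np.linalg.norm(ax); yl=np.array([-ax[1],ax[0]]); print('yaw',np.degrees(np.arctan2(ax[1],ax[0])))
for n,q in dict(far=(292,167),A=(160,215),B=(155,290),p1=(190,346),p2=(306,354),p3=(355,250)).items():
    d=(ray('top',[f(q)],13)[0]-p)[:2]; print(n,d.round(0),'pan',(d@ax).round(1),(d@yl).round(1))
P=ray('wrist',[(68,190),(278,195),(172,103),(90,135),(250,145)],51); print(circ(P))
s,M=tool()
for d in [(0,0),(28,12),(33,4),(32,-8),(28,-18),(22,-26),(14,-31)]:
    v=np.array([p[0]+d[0],p[1]+d[1],200])-s['eef_pos']; print(d,(M.T@v/300).round(3))
E
```

```text
[445.96732956  -9.99799193   5.        ] [344.46265162  21.84606178  47.        ]
yaw -17.417687576201768
far [ 47. -16.] pan 49.8 -1.6
A [23. 48.] pan 7.1 52.5
B [-14.  50.] pan -28.4 43.2
p1 [-41.  32.] pan -48.8 18.5
p2 [-44. -24.] pan -34.8 -36.4
p3 [  7. -48.] pan 20.8 -43.5
(array([444.81934758,  -7.84260807]), np.float64(95.73491590830828))
(0, 0) [ 0.113 -0.444  0.001]
(28, 12) [ 0.113 -0.384  0.083]
(33, 4) [ 0.113 -0.407  0.105]
(32, -8) [ 0.113 -0.446  0.111]
(28, -18) [ 0.113 -0.482  0.105]
(22, -26) [ 0.113 -0.512  0.092]
(14, -31) [ 0.113 -0.534  0.069]
```

```bash
python3 -m handwheel '[[0,0,0,0,-0.2,0,0],[0,0,0,0.05,-0.38,0,0],[0,0,0,0.1,-0.44,0,0],[0,0,0,0.12,-0.444,0,0],[0,0,0,0.12,-0.444,0,0],[0,0,0,0.2,-0.444,0,0],[0,0,0,0.3,-0.444,0,0],[0,0,0,0.38,-0.444,0,0],[0,0,0,0.415,-0.444,0,0],[0,0,0,0.415,-0.444,0,0]]'; python3 - <<'E'
from h import *
snap('wrist','w13')
p=(446,-10)
s,M=tool();print(s['eef_pos'],s['wrist_force'])
for d in [(0,0),(28,12),(33,4),(32,-8),(28,-18),(22,-26),(14,-31)]:
    v=np.array([p[0]+d[0],p[1]+d[1],108])-s['eef_pos']; print(d,(M.T@v/300).round(3))
E
```

```text
clock: 20.85
eef_pos: [446.1, -9.8, 109.5]
eef_rot: [-0.515, 1.567, -0.738]
wrist_force: [0.0, -0.6, -0.5]
finger_gap: 24.1
[446.36309424  -9.86802318 110.05356296] [ 0.53356773  0.17283234 -1.55304879]
(0, 0) [ 0.007 -0.001 -0.001]
(28, 12) [0.007 0.059 0.081]
(33, 4) [0.007 0.037 0.103]
(32, -8) [ 0.007 -0.003  0.109]
(28, -18) [ 0.007 -0.039  0.103]
(22, -26) [ 0.007 -0.069  0.09 ]
(14, -31) [ 0.007 -0.091  0.067]
```

View pics/w13.png

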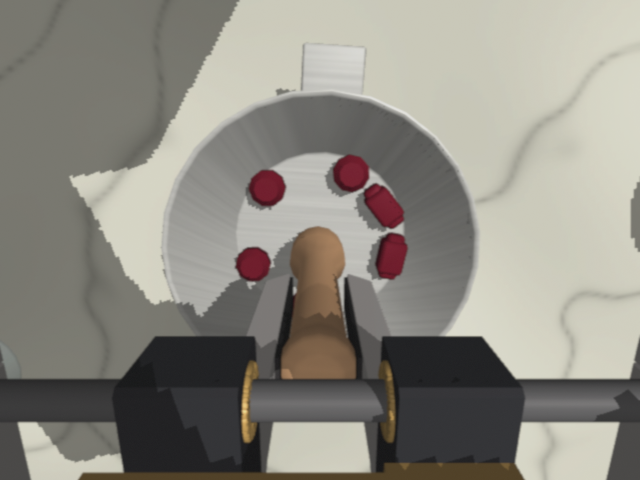

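```bash
python3 -m handwheel '[[0,0,0,0.005,0.03,0.04,0],[0,0,0,0.005,0.059,0.081,0],[0,0,0,0.005,0.037,0.103,0],[0,0,0,0.005,-0.003,0.109,0],[0,0,0,0.005,-0.039,0.103,0],[0,0,0,0.005,-0.069,0.09,0],[0,0,0,0.005,-0.085,0.07,0],[0,0,0,0.005,-0.085,0.07,0],[0,0,0,0.005,-0.04,0.035,0],[0,0,0,0.005,0,0,0],[0,0,0,0.005,0,0,0]]';python3 -m handwheel '[[0,0,0,-0.1,0,0,0],[0,0,0,-0.25,0,0,0],[0,0,0,-0.43,0,0,0],[0,0,0,-0.43,0.2,0,0],[0,0,0,-0.43,0.4,0,0],[0,0,0,-0.43,0.6,0,0],[0,0,0,-0.43,0.75,0,0],[0,0,0,-0.43,0.75,0,0]]'; python3 - <<'E'
from h import *
C=cam('wrist');snap('wrist','w14');im=snap('top','top14');print(tool()[0]['eef_pos'])
cv2.imwrite('pics/c14.png',cv2.resize(im[225:335,270:380],None,fx=5,fy=5,interpolation=cv2.INTER_CUBIC))
E
```

```text
clock: 22.28
eef_pos: [445.8, -8.7, 108.6]
eef_rot: [-0.426, 1.567, -0.648]
wrist_force: [-0.2, 0.0, -2.4]
finger_gap: 24.5
clock: 23.28
eef_pos: [494.7, 213.5, 236.5]
eef_rot: [-0.611, 1.567, -0.829]
wrist_force: [0.0, -1.0, -2.1]
finger_gap: 24.2
[494.61738032 211.08585725 236.84338074]
```

View pics/c14.png

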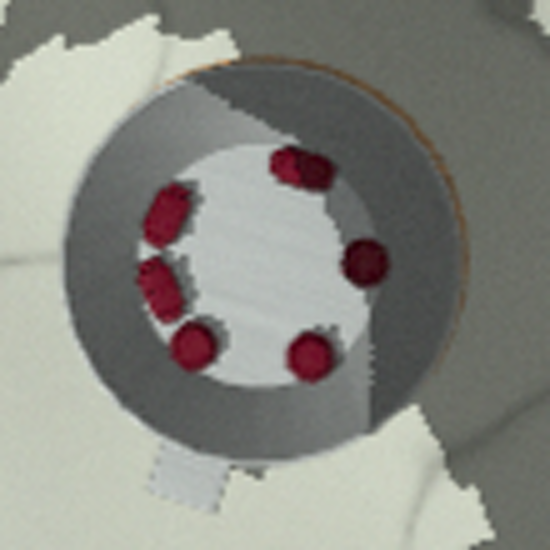

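View pics/w14.png

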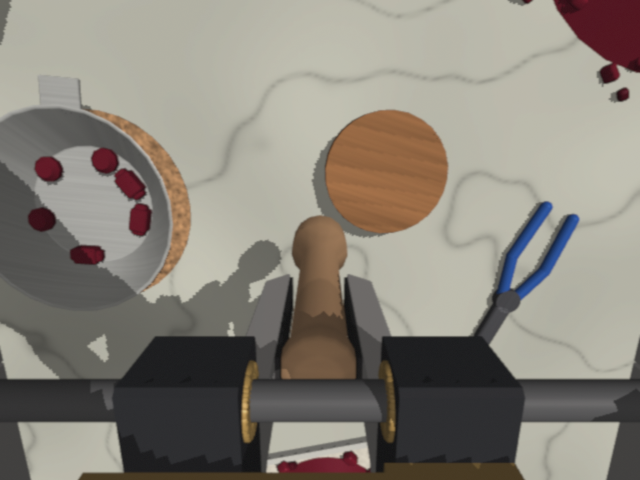

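The crystal at (302,169) moved only slightly because the foot slipped past inside it. I'll repeat further out.

```bash
cat > st.py <<'E'
from h import *
# argv: cx cy tx ty  then stones x,y in 5x crop coords
f=lambda a:(270+a[0]/5-.4,225+a[1]/5-.4)
def go(c,tb,st):
    p=ray('top',[f(c)],5)[0]; t=ray('top',[f(tb)],47)[0]
    ax=(p-t)[:2]; ax/=np.linalg.norm(ax); yl=np.array([-ax[1],ax[0]]); print('pan',p[:2].round(1),'yaw',np.degrees(np.arctan2(ax[1],ax[0])).round(1))
    for n,q in st.items():
        d=(ray('top',[f(q)],13)[0]-p)[:2]; print(n,d.round(0),'ang',np.degrees(np.arctan2(d[1],d[0])).round(),'pan',(d@ax).round(1),(d@yl).round(1))
    return p
E
python3 - <<'E'
from st import *
p=go((258,264),(188,476),dict(far=(302,169),A=(167,215),B=(161,290),p1=(194,346),p2=(310,356),p3=(366,262)))
print(ray('top',[f((265,262))],51))
s,M=tool()
for d in [(0,0)]+[(43*np.cos(np.radians(a)),43*np.sin(np.radians(a))) for a in (20,10,0,-10,-20)]:
    v=np.array([p[0]+d[0],p[1]+d[1],111])-s['eef_pos']; print((M.T@v/300).round(3))
E
```

```text
pan [445.5 -10.5] yaw -17.7
far [ 47. -21.] ang -24.0 pan 50.7 -5.7
A [23. 45.] ang 63.0 pan 8.3 49.9
B [-14.  47.] ang 106.0 pan -27.3 41.0
p1 [-41.  31.] ang 143.0 pan -48.0 17.0
p2 [-45. -26.] ang -150.0 pan -34.6 -38.1
p3 [  2. -53.] ang -88.0 pan 17.4 -49.7
[[445.075648  -13.1059877  51.       ]]
[ 0.421 -0.756  0.   ]
[ 0.422 -0.678  0.121]
[ 0.422 -0.7    0.132]
[ 0.422 -0.724  0.14 ]
[ 0.422 -0.749  0.143]
[ 0.422 -0.774  0.142]
```

```bash
python3 -m handwheel '[[0,0,0,0,-0.2,0,0],[0,0,0,0,-0.4,0,0],[0,0,0,0.03,-0.6,0,0],[0,0,0,0.1,-0.74,0,0],[0,0,0,0.12,-0.758,0,0],[0,0,0,0.12,-0.758,0,0],[0,0,0,0.2,-0.758,0,0],[0,0,0,0.3,-0.758,0,0],[0,0,0,0.39,-0.758,0,0],[0,0,0,0.42,-0.758,0,0],[0,0,0,0.42,-0.758,0,0]]'; python3 - <<'E'
from h import *
p=(445.5,-11.5)
s,M=tool();print(s['eef_pos'],s['wrist_force'])
for d in [(0,0)]+[(43*np.cos(np.radians(a)),43*np.sin(np.radians(a))) for a in (20,10,0,-10,-20)]:
    v=np.array([p[0]+d[0],p[1]+d[1],110])-s['eef_pos']; print((M.T@v/300).round(3))
E
```

```text
clock: 24.75
eef_pos: [445.6, -10.8, 111.8]
eef_rot: [-0.586, 1.566, -0.805]
wrist_force: [-0.7, 0.7, -0.6]
finger_gap: 24.3
[445.59829637 -10.80366157 111.84341535] [-0.72324447  0.71153721 -0.63295686]
[ 0.006 -0.002  0.   ]
[0.006 0.075 0.121]
[0.006 0.053 0.133]
[0.007 0.029 0.14 ]
[0.007 0.004 0.143]
[ 0.007 -0.021  0.142]
```

```bash
python3 -m handwheel '[[0,0,0,0.005,0.035,0.055,0],[0,0,0,0.005,0.06,0.095,0],[0,0,0,0.005,0.077,0.118,0],[0,0,0,0.005,0.075,0.121,0],[0,0,0,0.005,0.064,0.128,0],[0,0,0,0.005,0.053,0.133,0],[0,0,0,0.005,0.04,0.137,0],[0,0,0,0.005,0.029,0.14,0],[0,0,0,0.005,0.016,0.142,0],[0,0,0,0.005,0.004,0.143,0],[0,0,0,0.005,-0.01,0.143,0],[0,0,0,0.005,-0.02,0.142,0]]'; python3 - <<'E'
from h import *
C=cam('wrist');snap('wrist','w15');s,M=tool();print(s['eef_pos'],s['wrist_force'],(M.T@(np.array([445,-11,110])-s['eef_pos'])/300).round(3))
snap('scene','scene15')
E
```

```text
clock: 26.25
eef_pos: [485.7, -26.3, 110.4]
eef_rot: [-0.654, 1.566, -0.873]
wrist_force: [-0.5, 3.4, -0.0]
finger_gap: 24.8
[485.5429093  -26.51012922 110.31768004] [ 0.59112175  1.99189363 -1.23840874] [ 0.001  0.021 -0.143]
```

View pics/scene15.png

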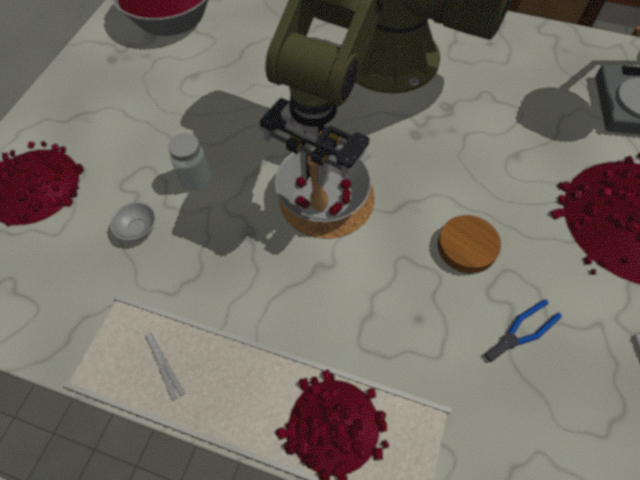

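View pics/w15.png

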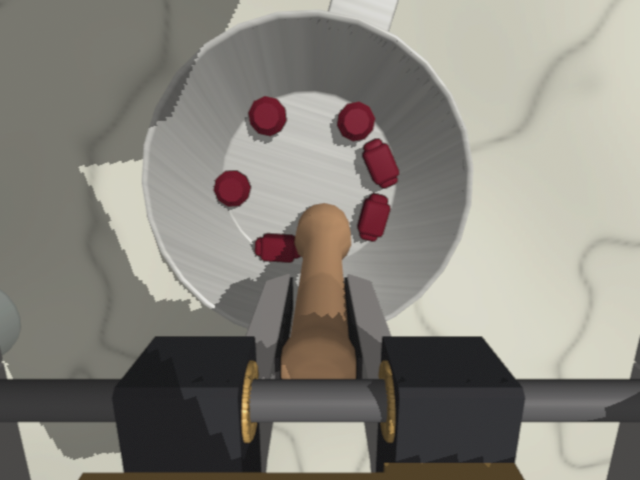

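The tab is at (363,10), the centre at (310,178) and the crystal at (275,247), now clearly right of the line. I'll withdraw to the middle, lift out and measure.

```bash
python3 -c "
from h import *
print(ray('wrist',[(310,178)],5))"
python3 -m handwheel '[[0,0,0,0,0.01,-0.05,0],[0,0,0,0,0.01,-0.1,0],[0,0,0,0,0,-0.12,0],[0,0,0,0,0,-0.12,0],[0,0,0,-0.1,0,-0.12,0],[0,0,0,-0.25,0,-0.12,0],[0,0,0,-0.42,0,-0.12,0],[0,0,0,-0.42,0.2,-0.12,0],[0,0,0,-0.42,0.4,-0.12,0],[0,0,0,-0.42,0.6,-0.12,0],[0,0,0,-0.42,0.8,-0.12,0],[0,0,0,-0.42,0.8,-0.12,0]]'; python3 - <<'E'
from h import *
C=cam('wrist');snap('wrist','w16');im=snap('top','top16');print(tool()[0]['eef_pos'])
cv2.imwrite('pics/c16.png',cv2.resize(im[225:335,270:380],None,fx=5,fy=5,interpolation=cv2.INTER_CUBIC))
E
```

```text
[[441.83621341 -22.95879474   5.        ]]
clock: 27.85
eef_pos: [502.8, 219.1, 234.7]
eef_rot: [-0.927, 1.567, -1.143]
wrist_force: [-0.8, -0.2, -1.2]
finger_gap: 24.3
[502.65807767 216.11241479 235.07337805]
```

View pics/c16.png

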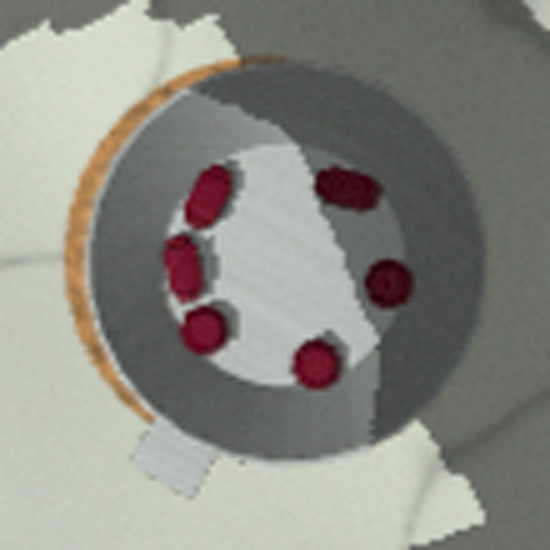

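View pics/w16.png

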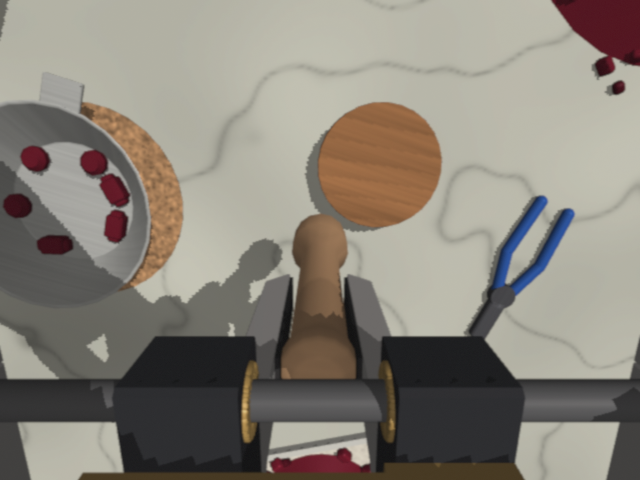

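```bash
python3 - <<'E'
from st import *
go((285,264),(173,458),dict(far=(348,188),A=(209,196),B=(184,268),p1=(205,330),p2=(317,363),p3=(389,283)))
E
python3 to.py 473 284 235 .2217 .975;python3 to.py 473 284 132 .2217 .975
```

```text
pan [445.7 -23.8] yaw -29.5
far [ 37. -30.] ang -39.0 pan 47.4 -7.9
A [32. 38.] ang 49.0 pan 9.6 48.9
B [-3. 50.] ang 93.0 pan -26.9 41.7
p1 [-33.  39.] ang 130.0 pan -47.8 17.6
p2 [-48. -16.] ang -162.0 pan -34.0 -37.6
p3 [ -9. -51.] ang -100.0 pan 17.3 -48.4
[0.0014, 0.0009, 0.0011, -0.0009, 0.1994, -0.1457]
t 27.95 [502.7 216.1 235.1] y [ 0.217  0.976 -0.004] z [ 0.976 -0.217  0.003] [-0.  -0.3 -1.6] 24.515957658448315
[0.0014, 0.0009, 0.0011, 0.3425, 0.2006, -0.1466]
t 27.95 [502.7 216.1 235.1] y [ 0.217  0.976 -0.004] z [ 0.976 -0.217  0.003] [-0.  -0.3 -1.6] 24.515957658448315
```

The nearest stone to the line is the far crystal, about 8 mm right; the pebble on the left is 18 mm clear. The pan is about 10 mm off the mat centre. Now I'll put the stirrer back.

```bash
python3 -m handwheel '[[0.0014,0.0009,0.001,0,0.1,-0.07,0],[0.0014,0.0009,0.001,0,0.19,-0.14,0],[0.0014,0.0009,0.001,0,0.2,-0.146,0],[0.0014,0.0009,0.001,0.1,0.2,-0.146,0],[0.0014,0.0009,0.001,0.2,0.2,-0.146,0],[0.0014,0.0009,0.001,0.28,0.2,-0.146,0],[0.0014,0.0009,0.001,0.32,0.2,-0.146,0],[0.0014,0.0009,0.001,0.34,0.2,-0.146,0],[0.0014,0.0009,0.001,0.342,0.2,-0.146,0],[0.0014,0.0009,0.001,0.342,0.2,-0.146,0]]'; python3 to.py 473 284 129 .2217 .975; python3 - <<'E'
from h import *
C=cam('wrist');snap('wrist','w17');snap('scene','scene17')
E
```

```text
clock: 29.2
eef_pos: [473.5, 283.9, 132.9]
eef_rot: [0.316, 1.57, 0.093]
wrist_force: [0.4, 1.5, -0.9]
finger_gap: 24.5
[0.0001, 0.0003, -0.0001, 0.013, 0.0001, -0.0016]
t 29.2 [473.5 283.9 132.9] y [0.222 0.975 0.   ] z [ 0.975 -0.222  0.001] [ 0.4  1.5 -0.9] 24.53744769293639
```

View pics/w17.png

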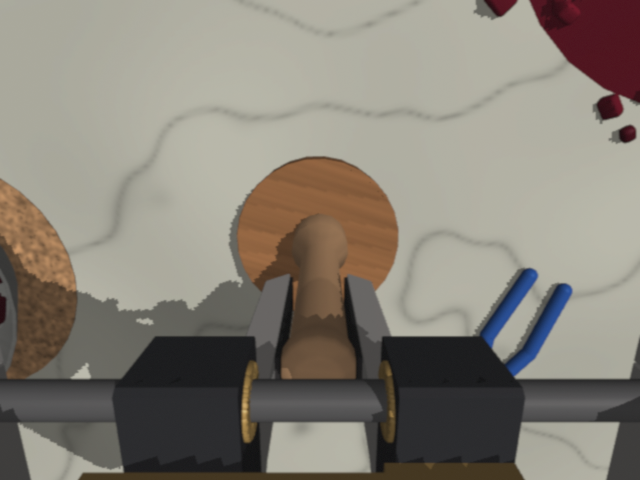

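View pics/scene17.png

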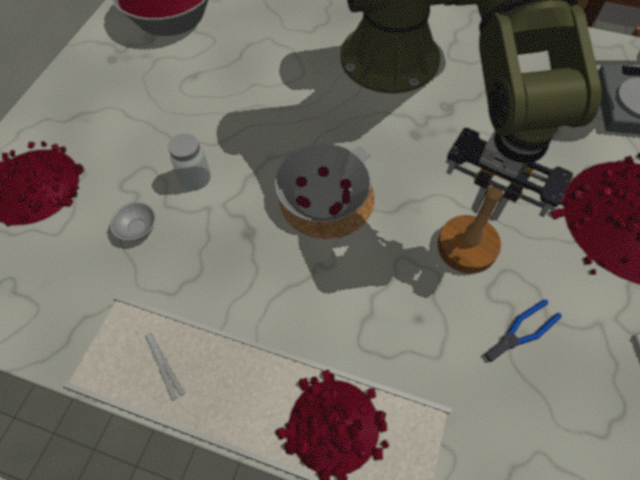

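```bash
python3 -m handwheel '[[0,0,0,0.005,0,-0.001,0],[0,0,0,0.009,0,-0.001,0],[0,0,0,0.013,0,-0.001,0],[0,0,0,0.014,0,-0.001,0],[0,0,0,0.014,0,-0.001,0]]'
```

```text
clock: 29.92
eef_pos: [473.4, 284.1, 129.2]
eef_rot: [0.533, 1.569, 0.309]
wrist_force: [-0.6, -0.7, 5.6]
finger_gap: 24.1
```

Contact at 5.6 N, at the same height as the pick-up. I'll release.

```bash
python3 -m handwheel '[[0,0,0,0,0,0,0.35],[0,0,0,0,0,0,0.5],[0,0,0,0,0,0,1],[0,0,0,0,0,0,1],[0,0,0,0,0,0,1],[0,0,0,0,0,0,1]]' 10;python3 - <<'E'
from h import *
C=cam('wrist');snap('wrist','w18');snap('scene','scene18')
E
```

```text
clock: 30.68
eef_pos: [473.4, 284.1, 129.2]
eef_rot: [0.534, 1.569, 0.31]
wrist_force: [-0.8, 0.2, 0.4]
finger_gap: 79.6
```

View pics/w18.png

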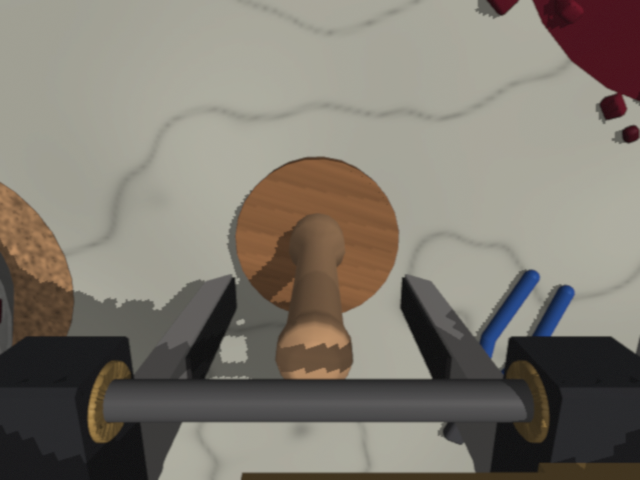

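View pics/scene18.png

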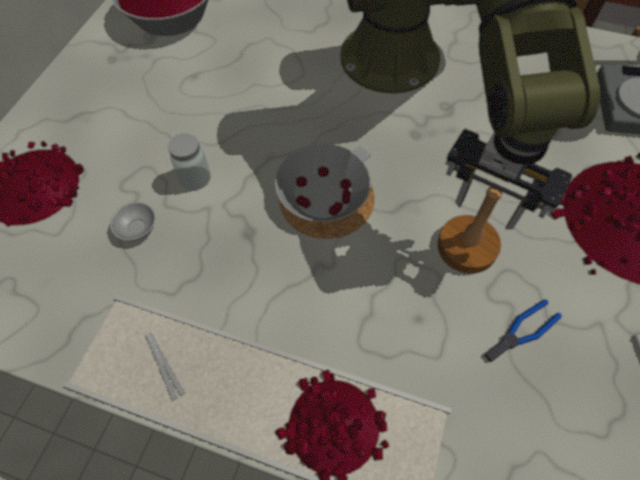

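The stirrer stands free on the block. I'll raise straight up, move away, and check.

```bash
python3 -m handwheel '[[0,0,0,0,0,0,1],[0,0,0,-0.1,0,0,1],[0,0,0,-0.25,0,0,1],[0,0,0,-0.4,0,0,1],[0,0,0,-0.5,0,0,1],[0,0,0,-0.5,0.15,0.1,1],[0,0,0,-0.5,0.3,0.2,1],[0,0,0,-0.5,0.45,0.2,1],[0,0,0,-0.5,0.5,0.2,1],[0,0,0,-0.5,0.5,0.2,1],[0,0,0,-0.5,0.5,0.2,1]]';python3 - <<'E'
from h import *
C=cam('wrist');snap('wrist','w19');snap('scene','scene19');im=snap('top','top19')
cv2.imwrite('pics/c19.png',cv2.resize(im[225:335,270:380],None,fx=5,fy=5,interpolation=cv2.INTER_CUBIC))
print(tool()[0]['clock'])
E
```

```text
clock: 32.15
eef_pos: [564.9, 416.4, 279.6]
eef_rot: [0.485, 1.569, 0.261]
wrist_force: [-0.0, 0.5, -0.7]
finger_gap: 93.8
32.3
```

View pics/top19.png

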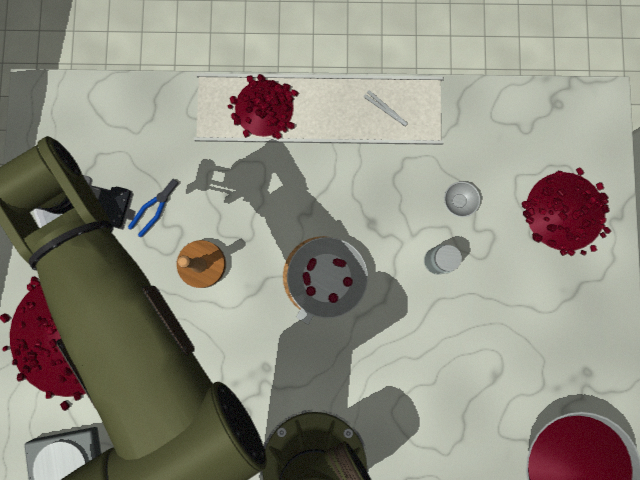

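View pics/c19.png

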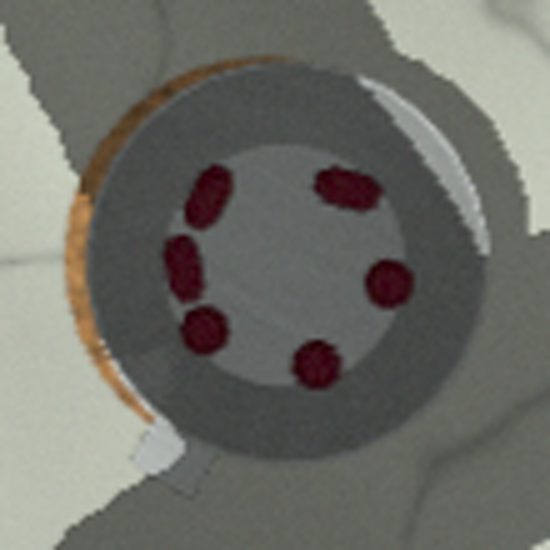

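View pics/scene19.png

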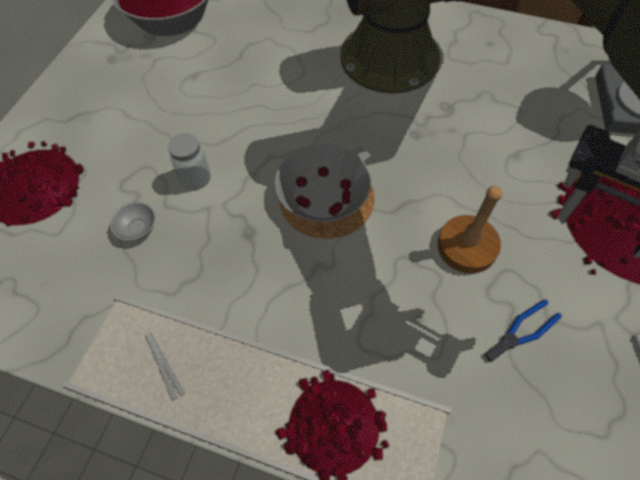

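Final check: the stirrer stands upright on the block (top view (185,263)). The pan is on the mat, and all six stones are in it. The far crystal at crop (348,188) is about 8 mm right of the middle line. The jar, dish and pliers are at their starting pixels.

```bash
python3 -c "
from cell import order
print(order.sign_off())"
```

```text
the job is handed in; nothing more can be done
None
```

I finished the whole sequence in about 32 s and handed it in; no verdict was reported.

**What I did:** I hooked both open fingers behind the far rim and dragged the pan onto the mat. I then stirred three full turns, the last two at 30 mm and 36 mm radius. Two short sweeps followed, because one crystal was still almost on the middle line. The stirrer went back on the block.

**Last checks**

| Check | Result |
|---|---|
| Pan | on the mat, about 10 mm from its centre |
| Stones | all six in the pan |
| Crystals | two left of the line, one right |
| Pebbles | one left of the line, two right |
| Stirrer | upright, near the middle of the block |
| Jar, pliers and dish | no shift seen in the pictures |
| Gripper | open and well clear of everything |

**Weak points**
- The one crystal on the right is only about 8 mm past the middle line, with my measurement good to 2–3 mm. It is the smallest margin.
- Stirring moved the pan and turned it about 37°. The wider turn and the first sweep moved the stones less than I wanted.

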